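Change over the marking-out easel: hang up the template, lean on and secure the plate

TASK

The plywood template has been left on the blue marking-out easel: hang it by its hole on the free peg of the grey peg stand. Then take the blued plate from the wooden rack and set it gently on the easel, foot behind the lip and lying flat against the sloping back, blue face out; then swing the keeper fully across its edge so that it cannot fall forward while it is marked. Leave the red template, the other two plates and the tape measure where they are, and let go of everything.

Things in the scene. Friction and masses are not known exactly. Their poses are not given: they have to be found in the camera images.
- easel: Blue sheet-steel marking-out easel, fixed. Origin: underside of its foot plate (150 x 196 mm, 6 mm thick). Front towards -x. It carries the sloping cradle (see cradle); thin ribs and two rear struts stand behind the back.
- cradle: Easel's sloping seat: back sheet in the plane x = 0, 176 mm wide, z = 0 to 97 mm, leaning 0.38 rad to the rear; square to it a ledge (plane z = 0) from x = 0 to -28 mm, then a lip 14 mm high, 4 mm thick. Lugs 14 mm high at the ends leave y = -82 to 82 mm clear. Origin: mid corner of ledge and back, 34 mm above the table; z up the slope, y along the ledge, x into the back (front is -x).
- keeper (a joint): Angle (rad) of the easel's keeper, a steel turn-arm on a pivot beside the +y end of the back, held where it is left by friction (about 0.1 N m). 0: pointing straight up the slope; negative (to -0.7): folded outward, clear of the ledge; positive: swung inward; at 1.57 (stop) it lies level across the +y edge of a plate on the easel, 2.5 mm in front of a 10 mm plate.
- keeper_knob (a point): Middle of the keeper's red knob, a round peg 14 mm in diameter, about 30 mm long, sticking out of the arm's end to the front (along the cradle's -x). It circles the pivot at 42 mm. At joint value q it is at x = -39.5, y = 96 - 42 sin q, z = 102 + 42 cos q mm in the cradle's frame. The arm is 15 mm wide, 8 mm thick, from x = -12.5 to -20.5 mm.
- template: Plywood template, 8 mm thick (x), 160 mm high (z), about 130 g: body 100 mm wide (y), 104 mm high, five steel bushes; above it a tongue 56 x 56 mm with a hanging hole. Origin: middle of the lower edge, mid thickness; z up to the tongue. Starts on the easel's ledge, flat against the back, its axes as the cradle's, somewhere along the ledge; its top 63 mm stand clear above the back.
- template_hole (a point): Centre of the template's hanging hole, 26 mm in diameter, through its thickness; 123 mm from the template's origin along its z, 37 mm below the tongue's top edge (24 mm of wood above the hole). Axes as the template's.
- peg_stand: Grey peg stand, fixed. Origin: table level, front towards -x. Foot x = -30 to 90, y = -75 to 75 mm, 8 mm thick; post 30 mm square at x = 45 mm; crossbar along y, 190 mm long, front face x = 30 mm, z = 162 to 188 mm. Two level pegs stick out to the front at y = -58 mm (free) and y = 58 mm (red template), z = 180 mm.
- free_peg (a point): Mid length of the free peg, on its axis, 180 mm above the table; axes as the stand's. The peg is a level steel rod 9 mm in diameter along x: 33 mm on (+x) is the crossbar's face; 35 mm to the front (-x) it ends in a ball 14 mm in diameter. When the template hangs, its hole's upper edge rests on the peg, hole centre 8.5 mm below the axis.
- plate: The blued plate: flat aluminium, 10 mm thick (x), 140 mm wide (y), 150 mm high (z), about 0.57 kg; -x face coated deep blue, bare metal elsewhere. Origin: middle of its lower edge, mid thickness; z up to the upper edge. Starts upright in one of the rack's three slots, on the rack's board.
- plate_face (a point): Centre of the plate's blue face, 75 mm above its lower edge, 5 mm from its mid plane; axes as the plate's. On the easel it must look away from the back.
- rack: Wooden comb rack, fixed. Origin: centre of its underside. Board 200 (x) x 124 mm (y), 16 mm thick; three slots at x = -56, 0 and 56 mm, 14 mm wide, run along y between comb teeth at y = -40 and 40 mm that reach 77 mm above the table. A plate stands upright in each slot, faces square to x.
- red_template: Red plastic template, 8 x 84 x 126 mm, hanging on the peg stand's other peg; stays there. Origin: middle of its lower edge; z up.
- primed_plate: Red-brown primed plate, 10 x 116 x 135 mm, upright in a slot of the rack; stays there. Origin: middle of its lower edge; z up, x square to its faces.
- bare_plate: Bare grey steel plate, 10 x 120 x 115 mm, upright in a slot of the rack; stays there. Origin: middle of its lower edge; z up, x square to its faces.
- tape_measure: Yellow tape measure, 41 x 73 x 64 mm, standing near the table's front edge; stays there. Origin: centre of its underside.

How it is judged:
On the way, in this order (a step that is already met when the one before it is completed fails the run):
1. the template hangs by its hole on the free peg, let go and at rest (x of template_hole in the frame of free_peg between -0.03 and 0.03 m and y of template_hole in the frame of free_peg between -0.007 and 0.007 m and z of template_hole in the frame of free_peg between -0.013 and -0.004 m and angle between template's own z axis and vertical below 0.15 rad and linear speed of template below 0.03 m/s and angular speed of template below 0.3 rad/s and contact force between template and the fingers below 0.05 N), for 0.2 s.
2. the blued plate leans on the easel, foot on the ledge behind the lip, flat against the back, blue face out, let go (x of plate in the frame of cradle between -0.01 and -0.002 m and y of plate in the frame of cradle between -0.0135 and 0.0135 m and z of plate in the frame of cradle between -0.004 and 0.004 m and x of plate_face in the frame of cradle below -0.006 m and angle between the x axis of plate and the x axis of cradle, either way round below 0.06 rad and angle between the z axis of plate and the z axis of cradle, either way round below 0.06 rad and linear speed of plate below 0.02 m/s and angular speed of plate below 0.2 rad/s and contact force between plate and the fingers below 0.05 N), for 0.2 s.
3. the keeper is swung across the plate's edge (value of joint keeper above 1.35 rad), for 0.2 s.
At the end, for the whole second after the job is handed in: The template hangs upright on the free peg; the blued plate stands on the ledge behind the lip, flat against the back (5 mm, 0.06 rad) and square to the ledge (0.06 rad), blue face out; keeper across it (over 1.35 rad); all released, at rest; bystanders within 20 mm of where they stood (all of step 1 and all of step 2 and value of joint keeper above 1.35 rad and distance of each of red_template, primed_plate, bare_plate, tape_measure from where it was at the start of the episode below 0.02 m); the robot touches nothing.
It fails at once if the red template on the other peg is disturbed (moved over 25 mm) (distance of red_template from where it was at the start of the episode above 0.025 m).
It fails at once if the red-brown plate is disturbed (moved over 25 mm) (distance of primed_plate from where it was at the start of the episode above 0.025 m).
It fails at once if the bare grey plate is disturbed (moved over 25 mm) (distance of bare_plate from where it was at the start of the episode above 0.025 m).
It fails at once if the tape measure is disturbed (moved over 25 mm) (distance of tape_measure from where it was at the start of the episode above 0.025 m).
It fails at once if the plate is dropped or driven onto the easel (over 150 N) (contact force between plate and cradle above 150 N).
It also fails if it takes over 67 s, if anything falls off the work surface, if the arm or the gripper's body presses on something with over 40 N, if the wrist force passes 120 N, or if a joint passes its speed limit or range.

ROBOT

A 6-joint arm with a two-finger parallel gripper is mounted at the origin on a cart in front of the work surface, level with it; the furniture and walls round the work are solid. World frame = base frame: x ahead of the robot, y to its left, z up, the work surface at z = 0. Lengths are in m, angles in rad, forces in N, time in s.
With the tool pointing down it reaches from about 0.425 to 1.125 m from the base axis. Payload 14.9 kg.
Tool frame: the origin (TCP) lies midway between the tips of the shut fingers; the grasp point (between the pads) lies 19 mm behind it; z points along the fingers, y is the line along which they close (so a half turn about z gives the same grasp; the last joint's range is limited). The gripper opens to 91 mm and grips with 3 to 60 N. Pads are 32 mm wide; open, the fingers measure 118 mm over their backs; the gripper's body (76 mm by 178 mm) begins 60 mm behind the grasp point.
Start: joints at [1.097, 0.379, 1.734, -0, 1.028, -0.033], TCP at [0.299, 0.633, 0.177] pointing down, gripper open.
Joint ranges: [-2.77, 2.77], [-0.74, 2.19], [0, 2.66], [-1.06, 4.2], [0.31, 2.87], [-3.08, 3.08]. Speed limits (rad/s): [1.89, 1.89, 2.39, 3.14, 3.14, 3.14].

INTERFACE

Orientations are given as a unit quaternion [w, x, y, z].
In Python, from plant import r gives the robot as it stands.
- The arm moves only by the tool apply_moves, never from a script. Its argument "commands" is a list of rows, each a list of 7 numbers: the shift along the tool's x, y, z scaled (see below), then the turn, a rotation vector about the tool's x, y, z scaled (see below), then the opening, from -1 (shut) to 1 (fully open). In form: [[x, y, z, rx, ry, rz, claw], ...]. A call has 1 to 5 rows; each row is the pose to reach, as a shift and turn from the pose commanded when the call began, along the tool's axes at that moment; what a row does not reach only later rows make up. The controller multiplies each number of a shift by 120 mm and each number of a turn by 90 degrees. A row lasts 1/10 s, in which the tool goes at most 50 mm and 8.59 degrees, less where a joint would pass 70% of its speed; a pose out of reach is approached as far as the arm can. A call with a number of a shift or a turn outside -1 to 1 is refused whole. A call with a gripper value outside its range is refused whole. The fingers move at their own pace and stop on an object; "force" is the grip in N (left out, the last holds). Time passes only in rows, so rows that repeat a pose let the fingers close. It gives the time, the measured TCP pose, the force, the opening and the grip force at its end, in the units of the state.
- r.observe(): the state, without advancing time (a new reading comes with each control period).
- r.camera(name): name is "side" or "top"; returns a dict with "pixels" (400x640x3 uint8, red, green, blue), "depth" (400x640 float32, m along the optical axis (not along the pixel's ray), 0 where there is no reading), "mtx" (3x3 intrinsics, pixels), "R" (3x3) and "t" (3): a world point X has camera coordinates R X + t. Camera axes: x right, y down, z forward; pixel columns grow to the right and rows downward; lengths in m; the calibration is good to about 2 mm. A picture is of the moment at which its call begins.
- r.hand_in(): hands the job in; it is judged then, once.
The state is a dict: "clock": time; "qpos": joint angles; "joint_vel": joint speeds; "effort": joint torques, N m; "position": TCP position; "eef_rot": TCP orientation; "contact_force": force on the tool from outside, world axes, zero at the start; "moment": the same for the moment, N m; "finger_gap": finger opening in m; "finger_force": force on a finger pad.
Only numpy, scipy, OpenCV 4.12 (cv2) and the standard library are available. Lean on these libraries where they do the work, as an engineer would, in place of code of your own. Each camera call takes 0.05 s, during which the arm holds its last target. There are 200 camera calls.

## Working session

There is one attempt and no reset: what is moved stays moved. The work goes in short steps, Python scripts to look and compute and a tool call to move; the robot and the scene stay as the last step left them, time stands still between calls to the robot, and variables do not carry over. Pictures are saved under pics/ and viewed, at most 10 in all, crops included, and the job is handed in when it is done.

Besides the shell and the picture viewer there is one more tool, called after ">>>" as name(argument=value, ...) on one line, values as JSON. apply_moves: Moves the arm, as the interface text tells. Its arguments: {"type":"object","properties":{"commands":{"type":"array","items":{"type":"array","items":{"type":"number"}}},"force":{"type":"number"}},"required":["commands"]}

```bash
mkdir -p pics; ls
python3 - <<'E'
from plant import r
import cv2,numpy as np
print(r.observe())
for n in("side","top"):
    c=r.camera(n); np.savez(f"{n}0.npz",**c); cv2.imwrite(f"pics/{n}0.png",c["pixels"][:,:,::-1])
    print(n,c["mtx"],c["R"],c["t"],-c["R"].T@c["t"])
E
```

```text
pics
{'clock': 0.0, 'qpos': array([ 1.09669130e+00,  3.79428685e-01,  1.73476730e+00, -1.76767284e-05,
        1.02849872e+00, -3.33241883e-02]), 'joint_vel': array([-7.11138235e-04,  7.27214041e-04,  3.50885326e-04, -6.47183039e-05,
       -1.87421148e-03,  3.31961201e-04]), 'effort': array([ 3.35843586e-03, -7.63704658e+01, -4.34385002e+01,  6.51966431e-02,
        4.22720681e-02, -8.22125344e-05]), 'position': array([0.29847941, 0.63269704, 0.17668088]), 'eef_rot': array([-1.30982585e-04,  2.18606126e-01,  9.75813024e-01, -5.35284605e-04]), 'contact_force': array([ 0.68314064, -0.56656993,  0.15986252]), 'moment': array([ 0.02295425, -0.00128364, -0.02907064]), 'finger_force': 0.0, 'finger_gap': 0.09118325818414835}
side [[374.24673576   0.         316.75117902]
 [  0.         374.24673576 204.21736768]
 [  0.           0.           1.        ]] [[ 0.89055814  0.45480914 -0.00740614]
 [ 0.40264157 -0.79577534 -0.45235094]
 [-0.21162697  0.39986279 -0.89180927]] [-0.46321305 -0.13652498  1.36790663] [ 0.75697471 -0.44494465  1.15472399]
top [[407.45180449   0.         318.04556328]
 [  0.         407.45180449 195.46164361]
 [  0.           0.           1.        ]] [[-0.02532012 -0.99966323  0.00568501]
 [-0.99016913  0.02429628 -0.13774899]
 [ 0.13756448 -0.00911694 -0.99045085]] [0.00637011 0.5258232  1.2680029 ] [0.34638303 0.00515272 1.32828996]
```

View pics/side0.png

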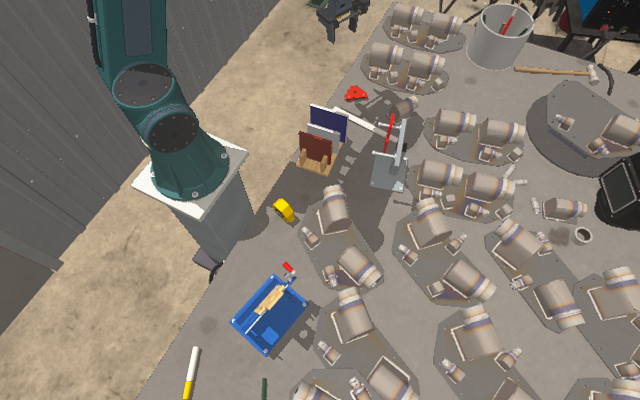

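View pics/top0.png

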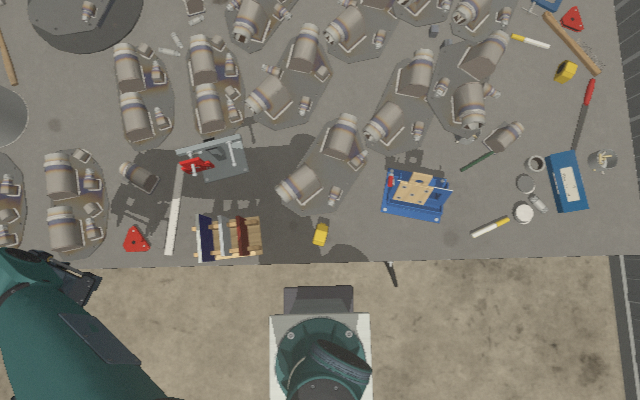

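```bash
cat > h.py <<'E'
import numpy as np,cv2
def xyz(c):
    h,w=c["depth"].shape; u,v=np.meshgrid(np.arange(w),np.arange(h)); d=c["depth"]
    K=c["mtx"]; P=np.stack([(u-K[0,2])/K[0,0]*d,(v-K[1,2])/K[1,1]*d,d],-1)
    return (P-c["t"])@c["R"]
def proj(c,X):
    q=np.asarray(X)@c["R"].T+c["t"]; q=q@c["mtx"].T; return q[...,:2]/q[...,2:]
def ray(c,uv,axis,val):
    "point on the pixel's ray where n.X=val (axis = n vector)"
    o=-c["R"].T@c["t"]; d=c["R"].T@np.linalg.inv(c["mtx"])@np.array([uv[0],uv[1],1.]); n=np.asarray(axis,float)
    return o+d*(val-n@o)/(n@d)
E
python3 - <<'E'
from h import *
s=dict(np.load("side0.npz"));t=dict(np.load("top0.npz"))
def crop(c,x0,x1,y0,y1,k): return cv2.resize(c["pixels"][y0:y1,x0:x1,::-1],None,fx=k,fy=k,interpolation=cv2.INTER_CUBIC)
a=np.zeros((600,800,3),np.uint8)
def put(im,x,y): a[y:y+im.shape[0],x:x+im.shape[1]]=im
put(crop(s,225,315,260,360,4)[:300,:400] if 0 else crop(s,225,315,260,335,4),0,0)
put(crop(s,290,415,95,195,3),400,0)
put(crop(t,375,465,160,230,4),0,300)
put(crop(t,165,265,130,270,2) if 0 else crop(t,170,270,128,203,4),400,300)
cv2.imwrite("pics/crops.png",a)
P=xyz(t); hsv=cv2.cvtColor(t["pixels"],cv2.COLOR_RGB2HSV)
for (u,v) in [(420,220),(386,205),(443,205),(415,190),(390,182),(205,240),(222,240),(240,240),(258,240),(320,235),(185,163),(232,150),(215,140)]:
    print((u,v),P[v,u].round(3),t["pixels"][v,u])
E
```

```text
(420, 220) [ 0.442 -0.337  0.003] [134 132 124]
(386, 205) [ 0.494 -0.23  -0.001] [ 77 113 161]
(443, 205) [ 0.484 -0.401  0.048] [118 122 130]
(415, 190) [ 0.525 -0.301  0.108] [190 169 130]
(390, 182) [ 0.538 -0.211  0.187] [186  64  61]
(205, 240) [0.39  0.33  0.119] [46 46 68]
(222, 240) [0.388 0.278 0.129] [175 175 173]
(240, 240) [0.346 0.005 1.328] [96 55 46]
(258, 240) [0.389 0.188 0.02 ] [157 137 103]
(320, 235) [ 0.399 -0.009  0.063] [218 193  81]
(185, 163) [0.604 0.367 0.203] [165  49  45]
(232, 150) [0.643 0.239 0.184] [140 142 139]
(215, 140) [0.674 0.287 0.185] [155 161 156]
```

View pics/crops.png

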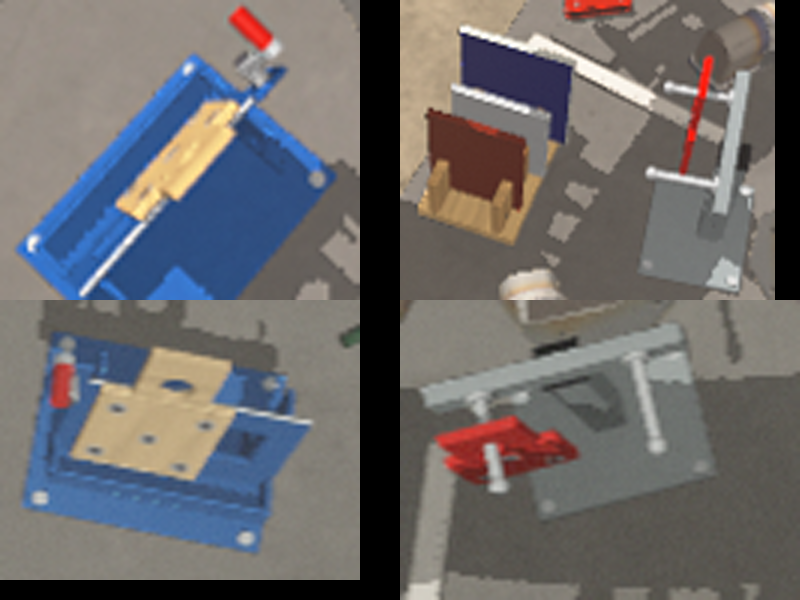

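The crops show: the template on the easel towards the keeper end (folded outward), with its tongue at about (415,180) in the top picture. In the rack, the blued plate is in the leftmost (+y) slot with its blue face towards -y. The free peg is the right one of the stand, around (233,150) in the top picture.

```bash
cat > meas.py <<'E'
from h import *
C={n:dict(np.load(n+"0.npz")) for n in("side","top")}
def cloud(lo,hi,box):
    o={}
    for n,c in C.items():
        P=xyz(c); hsv=cv2.cvtColor(c["pixels"],cv2.COLOR_RGB2HSV)
        m=cv2.inRange(hsv,lo,hi)>0
        m&=(c["depth"]>0)&(P>=[b[0] for b in box]).all(-1)&(P<=[b[1] for b in box]).all(-1)
        o[n]=P[m]
    return o
def plane(Q):
    for _ in range(4):
        c=np.median(Q,0) if _==0 else Q.mean(0); n=np.linalg.svd(Q-c,full_matrices=False)[2][2]; d=(Q-c)@n; Q=Q[abs(d)<max(.002,2*d.std())]
    return c,n*np.sign(n[np.argmax(abs(n))]),d.std(),len(Q)
E
python3 - <<'E'
from meas import *
np.set_printoptions(precision=4,suppress=True)
E=[(.4,.65),(-.45,-.18),(.02,.25)]
w=cloud((12,40,90),(28,255,255),E)
for n in w: print("wood",n,plane(w[n]),np.arctan2(*plane(w[n])[1][1::-1]))
k=cloud((0,130,90),(8,255,255),E)
for n in k: print("knob",n,len(k[n]),k[n].mean(0),k[n].min(0),k[n].max(0))
b=cloud((100,100,40),(125,255,255),[(.4,.65),(-.45,-.18),(.0,.014)])
for n in b: print("foot",n,len(b[n]),cv2.minAreaRect(b[n][:,:2].astype(np.float32)), np.median(b[n][:,2]))
R=[(.28,.5),(.15,.36),(.02,.19)]
for nm,lo,hi in(("blue",(110,60,20),(135,255,140)),("prim",(0,90,40),(12,255,160)),("gray",(0,0,110),(180,30,255))):
    q=cloud(lo,hi,R)
    for n in q:
        if len(q[n])>20: c,nn,s,N=plane(q[n]);print(nm,n,c,nn,s,N,np.arctan2(-nn[0],nn[1]),q[n].max(0),q[n].min(0))
for n,c in C.items():
    P=xyz(c); m=(c["depth"]>0)&(P>[.28,.3,.155]).all(-1)&(P<[.5,.36,.18]).all(-1); Q=P[m]; l=cv2.fitLine(Q[:,:2].astype(np.float32),cv2.DIST_HUBER,0,.01,.01).ravel()
    print("plate top",n,len(Q),l,np.arctan2(-l[1]*np.sign(l[0])*-1,abs(l[0])),Q.min(0),Q.max(0),cv2.minAreaRect(Q[:,:2].astype(np.float32)))
    m=(c["depth"]>0)&(P>[.56,.15,.176]).all(-1)&(P<[.75,.45,.2]).all(-1)&(c["pixels"].ptp(-1)<25 if hasattr(c["pixels"],"ptp") else np.ptp(c["pixels"].astype(int),-1)<25);Q=P[m]
    print("bar+pegs",n,len(Q),Q.min(0),Q.max(0))
    mask=(m*255).astype(np.uint8); cv2.imwrite(f"pics/m_{n}.png",mask); np.save(f"bar_{n}.npy",Q)
E
```

```text
wood side (array([ 0.5274, -0.3   ,  0.1198]), array([ 0.9027, -0.2044, -0.3787]), np.float64(0.0007202423438227908), 269) -0.2227066007397447
wood top (array([ 0.5258, -0.2973,  0.1078]), array([ 0.9055, -0.2045, -0.3719]), np.float64(0.001208834848697267), 683) -0.22209753811700314
knob side 54 [ 0.5421 -0.2133  0.1845] [ 0.5249 -0.2202  0.175 ] [ 0.5556 -0.2057  0.1933]
knob top 38 [ 0.5418 -0.2113  0.185 ] [ 0.5272 -0.2186  0.1791] [ 0.5573 -0.2051  0.1899]
foot side 1957 ((0.5222335457801819, -0.3189714550971985), (0.19631341099739075, 0.15103022754192352), 77.39035034179688) 0.006237547618067886
foot top 763 ((0.5239351987838745, -0.31959497928619385), (0.19497297704219818, 0.1481611132621765), 77.5616226196289) 0.005905986850986865
blue side [0.3998 0.3328 0.1157] [-0.0874  0.9962  0.0019] 0.001273176471177016 576 0.08753921472579153 [0.4629 0.342  0.1666] [0.3277 0.3232 0.0225]
blue top [0.3977 0.3314 0.107 ] [-0.0927  0.9957 -0.0006] 0.0005947667274538788 466 0.09278377691963983 [0.4636 0.3386 0.1698] [0.3307 0.3242 0.0321]
prim side [0.4009 0.2208 0.0976] [-0.0943  0.9955 -
[... 398 characters left out ...]
gray top [0.3988 0.3104 0.1493] [ 0.0505 -0.5246  0.8498] 0.002162298307801583 286 -3.045630710444217 [0.466  0.3489 0.172 ] [0.3267 0.27   0.0238]
plate top side 172 [0.9968 0.0802 0.4006 0.3345] 0.0802443 [0.3229 0.3232 0.155 ] [0.4642 0.349  0.1694] ((0.39346304535865784, 0.33603835105895996), (0.14167658984661102, 0.015941113233566284), 4.986027717590332)
bar+pegs side 403 [0.568  0.2134 0.176 ] [0.6901 0.4011 0.1925]
plate top top 224 [0.9953 0.097  0.397  0.3353] 0.097164825 [0.327  0.3249 0.1556] [0.466  0.3489 0.172 ] ((0.39633485674858093, 0.3356769382953644), (0.140035018324852, 0.012475392781198025), 5.878398418426514)
bar+pegs top 574 [0.57   0.2129 0.1763] [0.6938 0.3989 0.1946]
```

```bash
cat >> meas.py <<'E'
np.set_printoptions(precision=4,suppress=True)
psi=-.22; a=.38
cx=np.array([np.cos(a)*np.cos(psi),np.cos(a)*np.sin(psi),-np.sin(a)]); cy=np.array([-np.sin(psi),np.cos(psi),0]); cz=np.cross(cx,cy)
Rc=np.stack([cx,cy,cz],1)
E
python3 - <<'E'
from meas import *
E=[(.4,.65),(-.45,-.18),(.02,.25)]
w=cloud((12,40,90),(28,255,255),E)
foot=np.array([.523,-.3193,0])
for n in w:
    d=np.median(w[n]@cx)  # front face x=-8mm -> origin plane
    # origin at foot y-mid, z=.034
    f=np.array([np.cos(psi),np.sin(psi),0]); o0=foot+[0,0,.034]
    o=o0+f*((d+.008-o0@cx)/(f@cx)); print(n,"cradle origin",o)
    q=(w[n]-o)@Rc
    hi=q[q[:,2]>.112]; lo=q[(q[:,2]<.095)]
    print(" tongue y",np.percentile(hi[:,1],[1,99]),"body y",np.percentile(lo[:,1],[1,99]),"ztop",np.percentile(q[:,2],[1,99]), "x",q[:,0].mean())
    b=cloud((100,100,40),(125,255,255),[(.4,.65),(-.45,-.15),(.015,.25)])[n]; g=(b-o)@Rc
    s=g[(abs(g[:,0])<.005)&(g[:,2]>.02)]; print(" back y",np.percentile(s[:,1],[.5,99.5]),s[:,2].max(),np.median(s[:,0]))
    l=g[(g[:,0]<-.022)&(g[:,2]<.02)&(g[:,2]>-.01)]; print(" lip y",l[:,1].min(),l[:,1].max(),"z",l[:,2].max(),"x",l[:,0].min())
    k=cloud((0,130,90),(8,255,255),E)[n]; q=(k-o)@Rc; print(" knob",q.mean(0),q.min(0),q.max(0))
for n in("side","top"):
    Q=np.load(f"bar_{n}.npy")
    Q=Q[Q[:,2]<.187] if 0 else Q
    top=Q[Q[:,2]>.184]
    r_=cv2.minAreaRect(top[:,:2].astype(np.float32)); 
    ya=.23
    for _ in range(3):
        e=np.array([np.cos(ya),np.sin(ya)]); 
        bar=Q[(Q[:,:2]@e>np.percentile(Q[:,:2]@e,98)-.03)&(Q[:,2]>.183)]
        l=cv2.fitLine(bar[:,:2].astype(np.float32),cv2.DIST_HUBER,0,.01,.01).ravel(); ya=np.arctan2(-l[0]*np.sign(l[1]),abs(l[1]))
    e=np.array([np.cos(ya),np.sin(ya)]);ey=np.array([-e[1],e[0]])
    X=Q[:,:2]@e;Y=Q[:,:2]@ey; bx=bar[:,:2]@e; by=bar[:,:2]@ey
    print(n,"yaw",ya,"bar x",bx.min(),bx.max(),"y",by.min(),by.max(),len(bar),np.median(bar[:,2]))
    m=(X<bx.min()-.008)&(Y<by.mean()-.03); p=Q[m]; print(" free peg y",np.percentile(Y[m],[0,10,50,90,100]),"x",X[m].min(),"zmax",p[:,2].max(),m.sum())
    m=(X<bx.min()-.008)&(Y>by.mean()+.03); print(" red peg y",np.percentile(Y[m],[0,10,50,90,100]),"x",X[m].min(),m.sum())
E
```

```text
side cradle origin [ 0.498  -0.3137  0.034 ]
 tongue y [-0.0074  0.0487] body y [-0.028   0.0751] ztop [0.0092 0.163 ] x -0.006702083902549453
 back y [-0.0886  0.107 ] 0.12115833675931627 -5.824916824007855e-05
 lip y -0.08832321770693685 0.08619506087524541 z 0.01986477822142696 x -0.032782831462700036
 knob [-0.0362  0.1076  0.1476] [-0.0518  0.1013  0.1394] [-0.0208  0.1152  0.1538]
top cradle origin [ 0.5008 -0.3143  0.034 ]
 tongue y [-0.0064  0.0485] body y [-0.0264  0.0703] ztop [0.0024 0.1614] x -0.007714628441789932
 back y [-0.0859  0.1085] 0.12178640951877173 -0.00015537002793725459
 lip y -0.08612170686500199 0.08749701144571526 z 0.019368269003760506 x -0.03584054318064091
 knob [-0.0398  0.1095  0.1467] [-0.0535  0.1042  0.1394] [-0.0237  0.1145  0.1512]
side yaw 0.24092479 bar x 0.6945258132107432 0.7238405162833261 y 0.046132804504214336 0.23555961716015603 267 0.18727826394715164
 free peg y [0.0759 0.0785 0.0816 0.0854 0.0876] x 0.6329951931448459 zmax 0.18742630152590706 54
 red peg y [0.1905 0.1928 0.1966 0.2003 0.2048] x 0.6331985231250156 37
top yaw 0.23533243 bar x 0.6961331033444367 0.7255856606049697 y 0.04815285555242513 0.23846964713036567 398 0.18747611415236295
 free peg y [0.079  0.0813 0.0847 0.0884 0.0918] x 0.6339261385452315 zmax 0.18870453812212648 63
 red peg y [0.1948 0.1965 0.2006 0.2043 0.2054] x 0.634496022080908 45
```

```bash
cat > plan.py <<'E'
from meas import Rc,cx,cy,cz,np
from scipy.spatial.transform import Rotation as Ro
from plant import r
O=np.array([.4997,-.314,.034])
def down(deg):  # tool down, tool y at world angle deg
    t=np.radians(deg); y=np.array([np.cos(t),np.sin(t),0]); z=np.array([0,0,-1.]); return np.stack([np.cross(y,z),y,z],1)
Rease=np.stack([cy,cx,-cz],1)      # plate/template grip on the easel
Rknob=np.stack([-cx,cy,-cz],1)
crad=lambda x,y,z: O+Rc@np.array([x,y,z])/1000
PEG=np.array([.6241,.2370,.180]); ea=np.degrees(.237)
ex=np.array([np.cos(.237),np.sin(.237),0]); ey=np.array([-ex[1],ex[0],0])
peg=lambda x,y,z: PEG+(x*ex+y*ey+np.array([0,0,z]))/1000
def pose(): 
    s=r.observe(); q=s["eef_rot"]; return s["position"],Ro.from_quat(np.r_[q[1:],q[0]]).as_matrix()
def plan(wps,nd=3):
    p,R=pose(); print("at",p)
    for P,T in wps:
        rv=(Ro.from_matrix(R.T@T)).as_rotvec(); d=R.T@(P-p)
        n=int(max(1,np.ceil(abs(d).max()/.1199),np.ceil(np.linalg.norm(rv)/np.radians(40)),np.ceil(np.linalg.norm(P-p)/.22)))
        p0,R0=p,R
        for k in range(1,n+1):
            tp=p0+(P-p0)*k/n; tR=R0@Ro.from_rotvec(rv*k/n).as_matrix()
            row=np.r_[R.T@(tp-p)/.12,Ro.from_matrix(R.T@tR).as_rotvec()/(np.pi/2)].round(nd)
            rows=max(np.linalg.norm(tp-p)/.05,np.linalg.norm(row[3:])*90/8.59)
            print((row+0).tolist(),"rows>%.1f"%rows,"->",tp.round(3))
            p=p+R@row[:3]*.12; R=R@Ro.from_rotvec(row[3:]*np.pi/2).as_matrix()
E
python3 - <<'E'
from plan import *
def cyl(rad,deg,z): t=np.radians(deg); return np.array([rad*np.cos(t),rad*np.sin(t),z])
plan([(cyl(.68,50,.36),down(52)),(cyl(.65,20,.4),down(20)),(cyl(.65,-8,.4),down(-2)),(crad(-4,21.5,260),Rease),(crad(-4,21.5,141),Rease)],2)
E
```

```text
at [0.2985 0.6328 0.1768]
[-0.72, -0.18, -0.76, 0.0, 0.0, 0.07] rows>2.6 -> [0.368 0.577 0.268]
[-0.74, -0.09, -0.77, 0.0, 0.0, 0.07] rows>2.6 -> [0.437 0.521 0.36 ]
[-0.89, -0.36, -0.11, 0.0, 0.0, 0.12] rows>2.3 -> [0.495 0.421 0.374]
[-0.94, -0.19, -0.11, 0.0, 0.0, 0.12] rows>2.3 -> [0.553 0.322 0.387]
[-0.96, 0.0, -0.11, 0.0, 0.0, 0.12] rows>2.3 -> [0.611 0.222 0.4  ]
[-0.85, -0.21, 0.0, 0.0, 0.0, 0.08] rows>2.1 -> [0.622 0.118 0.4  ]
[-0.87, -0.1, 0.0, 0.0, 0.0, 0.08] rows>2.1 -> [0.633 0.014 0.4  ]
[-0.87, 0.01, 0.0, 0.0, 0.0, 0.08] rows>2.1 -> [ 0.644 -0.09   0.4  ]
[-0.93, -0.17, 0.52, 0.12, 0.01, 0.06] rows>2.6 -> [ 0.619 -0.202  0.339]
[-0.95, 0.01, 0.51, 0.12, 0.01, 0.06] rows>2.6 -> [ 0.595 -0.313  0.277]
[0.0, 0.0, 0.99, 0.0, 0.0, 0.0] rows>2.4 -> [ 0.552 -0.304  0.166]
```

>>> apply_moves(commands=[[-0.72,-0.18,-0.76,0,0,0.07,1],[-0.72,-0.18,-0.76,0,0,0.07,1],[-0.72,-0.18,-0.76,0,0,0.07,1]])

```text
clock: 0.4
position: [0.3694, 0.576, 0.2712]
eef_rot: [0.0, 0.272, 0.962, 0.001]
contact_force: [-0.3, 1.4, 0.4]
finger_gap: 0.0913
finger_force: 0.0
```

>>> apply_moves(commands=[[-0.74,-0.09,-0.77,0,0,0.07,1],[-0.74,-0.09,-0.77,0,0,0.07,1],[-0.74,-0.09,-0.77,0,0,0.07,1]])

```text
clock: 0.7
position: [0.4396, 0.52, 0.3639]
eef_rot: [0.001, 0.325, 0.946, 0.001]
contact_force: [0.4, 0.5, 0.4]
finger_gap: 0.091
finger_force: 0.0
```

>>> apply_moves(commands=[[-0.89,-0.36,-0.11,0,0,0.12,1],[-0.89,-0.36,-0.11,0,0,0.12,1],[-0.89,-0.36,-0.11,0,0,0.12,1]])

```text
clock: 1.0
position: [0.4971, 0.4183, 0.3747]
eef_rot: [0.0, 0.414, 0.91, 0.0]
contact_force: [0.4, 1.3, 0.4]
finger_gap: 0.0913
finger_force: 0.0
```

>>> apply_moves(commands=[[-0.94,-0.19,-0.11,0,0,0.12,1],[-0.94,-0.19,-0.11,0,0,0.12,1],[-0.94,-0.19,-0.11,0,0,0.12,1]])

```text
clock: 1.3
position: [0.5543, 0.3188, 0.3876]
eef_rot: [0.0, 0.497, 0.868, -0.0]
contact_force: [-0.5, 0.2, 0.1]
finger_gap: 0.0915
finger_force: 0.0
```

>>> apply_moves(commands=[[-0.96,0,-0.11,0,0,0.12,1],[-0.96,0,-0.11,0,0,0.12,1],[-0.96,0,-0.11,0,0,0.12,1]])

```text
clock: 1.6
position: [0.6128, 0.2198, 0.4007]
eef_rot: [0.0, 0.576, 0.817, -0.0]
contact_force: [-0.5, 1.1, -0.0]
finger_gap: 0.0914
finger_force: 0.0
```

>>> apply_moves(commands=[[-0.85,-0.21,0,0,0,0.08,0],[-0.85,-0.21,0,0,0,0.08,0],[-0.85,-0.21,0,0,0,0.08,0]])

```text
clock: 1.9
position: [0.6222, 0.1147, 0.4001]
eef_rot: [-0.0, 0.626, 0.78, -0.0]
contact_force: [0.5, 0.5, 0.2]
finger_gap: 0.0705
finger_force: 0.0
```

>>> apply_moves(commands=[[-0.87,-0.1,0,0,0,0.08,0],[-0.87,-0.1,0,0,0,0.08,0],[-0.87,-0.1,0,0,0,0.08,0]])

```text
clock: 2.2
position: [0.6332, 0.0106, 0.4001]
eef_rot: [-0.0, 0.674, 0.739, -0.0]
contact_force: [0.8, 0.9, 0.7]
finger_gap: 0.0471
finger_force: 0.0
```

>>> apply_moves(commands=[[-0.87,0.01,0,0,0,0.08,0],[-0.87,0.01,0,0,0,0.08,0],[-0.87,0.01,0,0,0,0.08,0]])

```text
clock: 2.5
position: [0.6443, -0.0931, 0.3999]
eef_rot: [-0.0, 0.719, 0.695, -0.0]
contact_force: [-0.2, 1.8, -1.0]
finger_gap: 0.0456
finger_force: 0.0
```

>>> apply_moves(commands=[[-0.93,-0.17,0.52,0.12,0.01,0.06,0],[-0.93,-0.17,0.52,0.12,0.01,0.06,0],[-0.93,-0.17,0.52,0.12,0.01,0.06,0]])

```text
clock: 2.8
position: [0.6198, -0.2019, 0.335]
eef_rot: [-0.075, 0.747, 0.658, -0.061]
contact_force: [0.0, -0.1, -0.9]
finger_gap: 0.0457
finger_force: 0.0
```

>>> apply_moves(commands=[[-0.95,0.01,0.51,0.12,0.01,0.06,-0.2],[-0.95,0.01,0.51,0.12,0.01,0.06,-0.2],[-0.95,0.01,0.51,0.12,0.01,0.06,-0.2],[-0.95,0.01,0.51,0.12,0.01,0.06,-0.2],[-0.95,0.01,0.51,0.12,0.01,0.06,-0.2]])

```text
clock: 3.3
position: [0.5958, -0.3114, 0.2766]
eef_rot: [-0.146, 0.767, 0.613, -0.119]
contact_force: [0.6, 0.6, 0.2]
finger_gap: 0.0364
finger_force: 0.0
```

Run:
```python
from plan import *
import cv2
s=r.observe(); print(s["clock"],s["finger_gap"],s["qpos"])
print(pose()[1].T@Rease)
plan([(crad(-4,21.5,141),Rease)])
c=r.camera("top"); cv2.imwrite("pics/t1.png",cv2.resize(c["pixels"][120:270,340:500,::-1],None,fx=4,fy=4))
```

```text
3.3 0.03643778010151095 [-0.473   0.437   1.5035 -0.0955  1.5679 -0.2328]
[[ 1.      0.0028  0.003 ]
 [-0.0028  1.     -0.0015]
 [-0.003   0.0015  1.    ]]
at [ 0.5958 -0.3114  0.2766]
[-0.014, -0.006, 0.99, 0.001, 0.002, -0.002] rows>2.4 -> [ 0.552 -0.304  0.166]
```

View pics/t1.png

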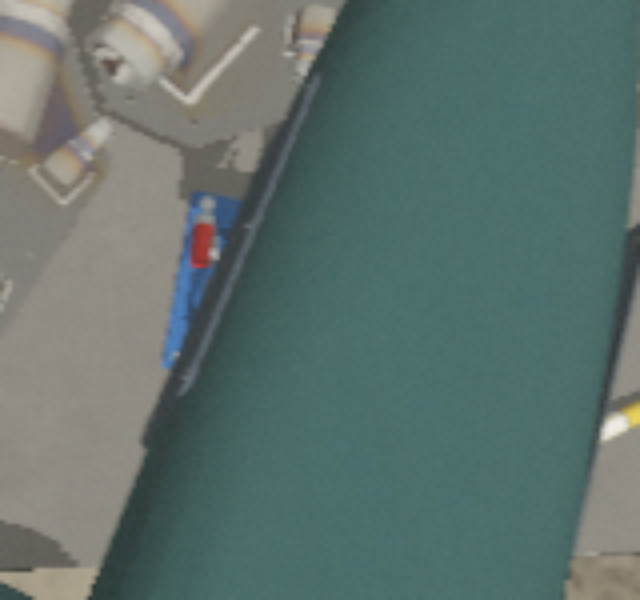

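The arm hides the easel in the top view; only the knob shows, at (203,243) in the crop. The poses agree with the plan, so I'm going down and gripping.

>>> apply_moves(commands=[[-0.014,-0.006,0.4,0,0,0,-0.2],[-0.014,-0.006,0.7,0,0,0,-0.2],[-0.014,-0.006,0.9,0,0,0,-0.2],[-0.014,-0.006,0.99,0,0,0,-0.2],[-0.014,-0.006,0.99,0,0,0,-0.2]], force=20)

```text
clock: 3.85
position: [0.5516, -0.3038, 0.1669]
eef_rot: [-0.145, 0.767, 0.613, -0.119]
contact_force: [1.0, -0.9, 0.6]
finger_gap: 0.0363
finger_force: 0.0
```

>>> apply_moves(commands=[[0,0,0,0,0,0,-1],[0,0,0,0,0,0,-1],[0,0,0,0,0,0,-1],[0,0,0,0,0,0,-1],[0,0,0,0,0,0,-1]], force=20)

```text
clock: 4.35
position: [0.5516, -0.3051, 0.1672]
eef_rot: [-0.145, 0.768, 0.613, -0.119]
contact_force: [0.5, -0.2, 0.7]
finger_gap: 0.0012
finger_force: 0.0
```

Run:
```python
from plan import *
import cv2
from h import *
s=r.observe(); print(s["clock"],s["finger_gap"],s["finger_force"],s["contact_force"],s["position"],(s["position"]-O)@Rc)
c=r.camera("side"); cv2.imwrite("pics/s1.png",cv2.resize(c["pixels"][225:375,190:350,::-1],None,fx=4,fy=4))
```

```text
4.35 0.001195512319596387 0.0 [ 0.4633 -0.2052  0.7015] [ 0.5516 -0.3051  0.1672] [-0.0041  0.02    0.1417]
```

View pics/s1.png

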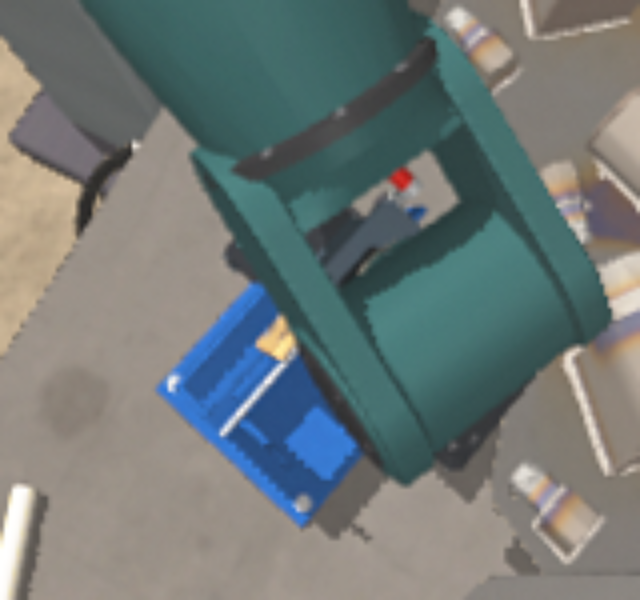

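Run:
```python
from plan import *
import meas
from h import *
for n in("side","top"):
    meas.C={n:r.camera(n)}
    w=meas.cloud((12,40,90),(28,255,255),[(.38,.7),(-.5,-.1),(.0,.3)])[n]
    q=(w-O)@Rc; print(n,len(q)); 
    if len(q): print(q.min(0),q.max(0),q.mean(0))
    c=meas.C[n]
    print("tcp px",proj(c,r.observe()["position"]),"tongue top px",proj(c,crad(-4,21,160)), "hole", proj(c,crad(-8,21,123)))
C0=dict(np.load("side0.npz"));P=xyz(C0)
for y in(0,21,42):
    for z in(110,150,158): 
        u,v=proj(C0,crad(-8,y,z)).round().astype(int); print(y,z,u,v,C0["pixels"][v,u],((P[v,u]-O)@Rc))
```

```text
side 255
[-0.0519 -0.2039 -0.0521] [0.191  0.2465 0.119 ] [0.089  0.1176 0.0465]
tcp px [273.972  300.7125] tongue top px [275.5147 300.6971] hole [271.994  299.2387]
top 136
[0.0668 0.0956 0.0047] [0.1758 0.2388 0.1214] [0.1152 0.1837 0.0322]
tcp px [420.9375 178.0099] tongue top px [422.5267 174.4682] hole [418.675  182.3165]
0 110 266 305 [231 192 128] [-0.0099 -0.0003  0.1227]
0 150 268 306 [240 205 135] [-0.0098 -0.0014  0.1608]
0 158 269 306 [246 216 141] [-0.0075  0.0004  0.1589]
21 110 271 299 [249 222 146] [-0.0088  0.0207  0.1115]
21 150 274 300 [245 213 139] [-0.0087  0.0194  0.1634]
21 158 274 300 [245 213 139] [-0.0087  0.0194  0.1634]
42 110 276 293 [230 190 126] [-0.0096  0.041   0.1138]
42 150 279 293 [235 197 130] [-0.01    0.0414  0.1575]
42 158 280 293 [245 214 140] [-0.0081  0.0431  0.1581]
```

>>> apply_moves(commands=[[0,0,0,0,0,0,-0.2],[0,0,0,0,0,0,-0.2],[0,0,0,0,0,0,-0.2]])

```text
clock: 4.8
position: [0.5514, -0.305, 0.1668]
eef_rot: [-0.145, 0.768, 0.613, -0.119]
contact_force: [0.2, -0.7, 0.3]
finger_gap: 0.0216
finger_force: 0.0
```

>>> apply_moves(commands=[[0,0,-0.5,0,0,0,-0.2],[0,0,-0.9,0,0,0,-0.2],[0,0,-0.95,0,0,0,-0.2],[0,0,-0.95,0,0,0,-0.2]])

```text
clock: 5.2
position: [0.594, -0.3144, 0.275]
eef_rot: [-0.143, 0.768, 0.613, -0.118]
contact_force: [-1.4, -0.1, -0.2]
finger_gap: 0.0364
finger_force: 0.0
```

>>> apply_moves(commands=[[1,0,-0.5,0,0,0,-0.2],[1,0,-0.5,0,0,0,-0.2],[1,0,-0.5,0,0,0,-0.2],[1,0,-0.5,0,0,0,-0.2]])

```text
clock: 5.6
position: [0.6415, -0.1983, 0.3281]
eef_rot: [-0.145, 0.767, 0.614, -0.119]
contact_force: [-0.3, -0.8, -0.9]
finger_gap: 0.0367
finger_force: 0.0
```

Run:
```python
from plan import *
import meas
from h import *
ims=[]
s=r.observe(); print(s["position"],s["finger_gap"])
for n,b in(("side",(215,365,220,380)),("top",(100,250,340,500))):
    c=meas.C[n]=r.camera(n); np.savez(n+"1.npz",**c); ims.append(cv2.resize(c["pixels"][b[0]:b[1],b[2]:b[3],::-1],(400,375),interpolation=cv2.INTER_CUBIC))
    print(n,proj(c,s["position"]))
cv2.imwrite("pics/b1.png",np.hstack(ims))
w=meas.cloud((12,40,90),(28,255,255),[(.4,.65),(-.45,-.18),(.02,.25)])
for n in w:
    q=(w[n]-O)@Rc; print(n,len(q),np.percentile(q,[2,50,98],axis=0)if len(q) else 0)
```

```text
[ 0.6415 -0.1983  0.3281] 0.03668212751146773
side [323.4964 261.285 ]
top [393.0673 132.5844]
side 357 [[-0.0105 -0.0262  0.0112]
 [-0.0096  0.0195  0.1015]
 [-0.0019  0.0683  0.1615]]
top 0 0
```

View pics/b1.png

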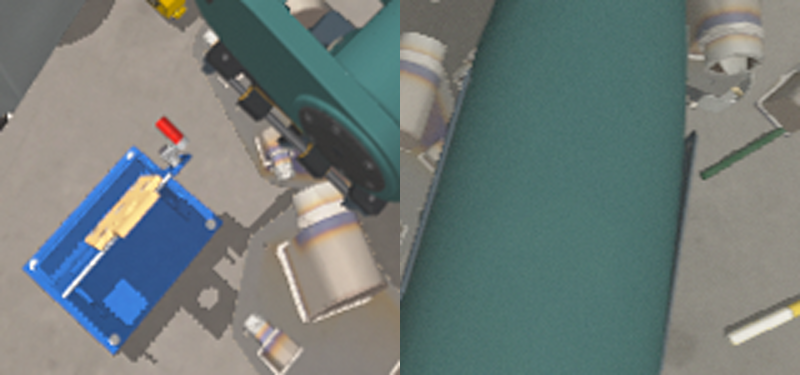

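The template is untouched on the easel, around (130,210) in the left crop, so the fingers closed somewhere else. I'll look at the finger points in the tool frame.

Run:
```python
from plan import *
from h import *
c=dict(np.load("side1.npz")); P=xyz(c); p,R=pose()
q=(P-p)@R; m=(c["depth"]>0)&(abs(q)<.14).all(-1)&(P[...,2]>.12)
u,v=np.meshgrid(np.arange(640),np.arange(400))
Q=q[m]; print(len(Q),Q.min(0),Q.max(0))
for a in np.arange(-.14,.14,.02):
    s=Q[(Q[:,2]>=a)&(Q[:,2]<a+.02)]
    if len(s): print("z %.2f n%d x %.3f..%.3f y %.3f..%.3f"%(a,len(s),s[:,0].min(),s[:,0].max(),s[:,1].min(),s[:,1].max()), np.histogram(s[:,1],np.arange(-.14,.15,.02))[0])
im=cv2.resize(c["pixels"][225:300,275:375,::-1],None,fx=7,fy=7,interpolation=cv2.INTER_CUBIC)
def mk(t,col):
    a=(proj(c,p+R@np.array(t))-[275,225]+.5)*7; cv2.circle(im,tuple(int(i) for i in a),5,col,-1)
mk([0,0,0],(0,0,255));mk([0,.018,0],(0,255,0));mk([0,-.018,0],(255,0,0));mk([0,0,-.079],(0,255,255))
cv2.imwrite("pics/f1.png",im)
```

```text
358 [-0.0359 -0.0815 -0.14  ] [ 0.0052  0.08   -0.0394]
z -0.14 n311 x -0.036..-0.017 y -0.081..0.080 [ 0  0  5 13 48 39 42 41 54 37 32  0  0  0]
z -0.12 n9 x -0.035..-0.011 y -0.077..0.075 [0 0 0 1 1 0 0 0 5 0 2 0 0 0]
z -0.10 n8 x -0.013..-0.007 y 0.018..0.022 [0 0 0 0 0 0 0 4 4 0 0 0 0 0]
z -0.08 n11 x -0.015..0.000 y 0.018..0.027 [0 0 0 0 0 0 0 6 5 0 0 0 0 0]
z -0.06 n18 x -0.016..0.005 y -0.023..0.026 [0 0 0 0 0 1 0 8 9 0 0 0 0 0]
z -0.04 n1 x 0.005..0.005 y 0.018..0.018 [0 0 0 0 0 0 0 1 0 0 0 0 0 0]
```

View pics/f1.png

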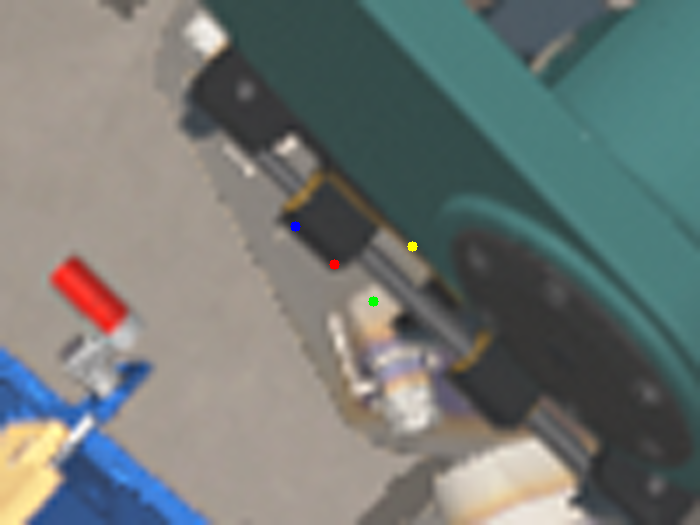

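The depth shows finger material ending at tool z ≈ -0.04. The real tips are therefore about 40 mm short of the reported TCP, which fits the empty grasp. I'll refine the number and replan.

Run:
```python
from plan import *
from h import *
c=dict(np.load("side1.npz")); P=xyz(c); p,R=pose()
q=(P-p)@R; m=(c["depth"]>0)&(abs(q)<.14).all(-1)&(P[...,2]>.12)
Q=q[m]; f=Q[Q[:,2]>-.115]; print(f[np.argsort(-f[:,2])][:24].round(4))
g=Q[Q[:,0]<-.02]; print("body zmax",np.sort(g[:,2])[-12:])
# pixels near expected tips coloured finger but with table depth?
for zz in(-.05,-.045,-.04,-.035,-.03,-.02):
    for y in(.024,-.024):
        u,v=proj(c,p+R@[0.004,y,zz]).round().astype(int); print(zz,y,(u,v),c["pixels"][v,u],q[v,u].round(3))
plan([(crad(-4,21.5,220),Rease),(crad(-4,21.5,101),Rease)])
```

```text
[[ 0.0052  0.0184 -0.0394]
 [-0.0095  0.0185 -0.0402]
 [-0.0129  0.0181 -0.0408]
 [-0.0146  0.0227 -0.0409]
 [-0.0155 -0.0228 -0.0419]
 [-0.0137  0.0206 -0.0437]
 [-0.0144  0.0264 -0.0458]
 [ 0.0016  0.0183 -0.0462]
 [ 0.0047  0.0186 -0.0466]
 [-0.0148  0.0228 -0.0479]
 [-0.0133  0.0213 -0.0482]
 [-0.0136  0.018  -0.0495]
 [-0.0108  0.0179 -0.0509]
 [-0.0131  0.0188 -0.0534]
 [-0.0132  0.0218 -0.0538]
 [-0.0149  0.0231 -0.0543]
 [-0.015   0.0261 -0.0544]
 [ 0.0006  0.018  -0.0556]
 [-0.0147  0.0236 -0.0592]
 [-0.015   0.0265 -0.0602]
 [-0.0133  0.019  -0.0603]
 [-0.0024  0.0183 -0.0605]
 [ 0.0003  0.0183 -0.062 ]
 [-0.0142  0.0213 -0.0633]]
body zmax [-0.124  -0.1235 -0.1226 -0.1218 -0.1217 -0.1217 -0.121  -0.1207 -0.1202
 -0.1197 -0.119  -0.117 ]
-0.05 0.024 (np.int64(338), np.int64(267)) [44 44 44] [-0.004  0.018 -0.076]
-0.05 -0.024 (np.int64(322), np.int64(252)) [55 58 60] [-0.023 -0.039 -0.142]
-0.045 0.024 (np.int64(337), np.int64(267)) [55 55 57] [-0.003  0.018 -0.07 ]
-0.045 -0.024 (np.int64(322), np.int64(252)) [55 58 60] [-0.023 -0.039 -0.142]
-0.04 0.024 (np.int64(337), np.int64(267)) [55 55 57] [-0.003  0.018 -0.07 ]
-0.04 -0.024 (np.int64(321), np.int64(252)) [54 57 60] [-0.024 -0.04  -0.141]
-0.035 0.024 (np.int64(336), np.int64(267)) [72 73 73] [-0.002  0.018 -0.06 ]
-0.035 -0.024 (np.int64(320), np.int64(252)) [57 58 59] [-0.025 -0.042 -0.14 ]
-0.03 0.024 (np.int64(335), np.int64(267)) [91 92 92] [-0.024  0.001 -0.132]
-0.03 -0.024 (np.int64(320), np.int64(253)) [53 56 59] [-0.027 -0.041 -0.142]
-0.02 0.024 (np.int64(334), np.int64(268)) [110 109 110] [-0.027  0.    -0.135]
-0.02 -0.024 (np.int64(318), np.int64(253)) [134 112  73] [-0.029 -0.043 -0.139]
at [ 0.6399 -0.201   0.3263]
[-0.992, 0.005, 0.779, 0.0, 0.002, -0.002] rows>3.0 -> [ 0.58 -0.31  0.24]
[0.001, 0.0, 0.992, 0.0, 0.0, 0.0] rows>2.4 -> [ 0.537 -0.3    0.129]
```

>>> apply_moves(commands=[[-0.992,0.005,0.779,0,0,0,-0.2],[-0.992,0.005,0.779,0,0,0,-0.2],[-0.992,0.005,0.779,0,0,0,-0.2],[-0.992,0.005,0.779,0,0,0,-0.2],[-0.992,0.005,0.779,0,0,0,-0.2]])

```text
clock: 6.2
position: [0.5792, -0.3115, 0.2395]
eef_rot: [-0.147, 0.768, 0.612, -0.119]
contact_force: [-0.5, 0.4, 0.6]
finger_gap: 0.0367
finger_force: 0.0
```

>>> apply_moves(commands=[[0,0,0.3,0,0,0,-0.2],[0,0,0.5,0,0,0,-0.2],[0,0,0.7,0,0,0,-0.2],[0,0,0.9,0,0,0,-0.2],[0,0,0.992,0,0,0,-0.2]])

```text
clock: 6.7
position: [0.5373, -0.3003, 0.1294]
eef_rot: [-0.146, 0.767, 0.613, -0.119]
contact_force: [-0.3, 0.0, -0.5]
finger_gap: 0.0364
finger_force: 0.0
```

>>> apply_moves(commands=[[0,0,0,0,0,0,-1],[0,0,0,0,0,0,-1],[0,0,0,0,0,0,-1],[0,0,0,0,0,0,-1],[0,0,0,0,0,0,-1]], force=20)

```text
clock: 7.2
position: [0.5389, -0.3015, 0.1319]
eef_rot: [-0.145, 0.768, 0.613, -0.119]
contact_force: [0.2, -0.7, 5.3]
finger_gap: 0.0084
finger_force: 20.1
```

Run:
```python
from plan import *
s=r.observe(); print(s["clock"],s["finger_gap"],s["finger_force"],(s["position"]-O)@Rc,pose()[1].T@Rease)
```

```text
7.2 0.008424321218986657 20.083920657634735 [-0.0033  0.0208  0.1041] [[ 1.      0.0038  0.0037]
 [-0.0038  1.     -0.0034]
 [-0.0038  0.0034  1.    ]]
```

>>> apply_moves(commands=[[0,0,-0.1,0,0,0,-1],[0,0,-0.25,0,0,0,-1],[0,0,-0.5,0,0,0,-1],[0,0,-0.75,0,0,0,-1],[0,0,-1,0,0,0,-1]], force=20)

```text
clock: 7.7
position: [0.5828, -0.3107, 0.2452]
eef_rot: [-0.144, 0.768, 0.613, -0.118]
contact_force: [-1.1, -0.1, -1.4]
finger_gap: 0.0078
finger_force: 20.0
```

>>> apply_moves(commands=[[0,0,-0.5,0,0,0,-1],[0,0,-0.8,0,0,0,-1],[0,0,-0.8,0,0,0,-1]])

```text
clock: 8.0
position: [0.6203, -0.3192, 0.3398]
eef_rot: [-0.14, 0.768, 0.613, -0.116]
contact_force: [0.4, 0.1, -1.4]
finger_gap: 0.0081
finger_force: 20.0
```

Run:
```python
from plan import *
import meas
from h import *
s=r.observe(); p,R=pose(); print(s["clock"],s["finger_gap"],s["finger_force"],s["contact_force"],p,s["qpos"])
for n in("side","top"):
    c=meas.C[n]=r.camera(n)
w=meas.cloud((12,40,90),(28,255,255),[(.45,.7),(-.42,-.18),(.05,.4)])
for n in w:
    if len(w[n])>10:
        q=(w[n]-p)@R; print(n,len(q),np.percentile(q,[2,50,98],axis=0), meas.plane(q))
c=meas.C["side"];im=cv2.resize(c["pixels"][190:340,220:380,::-1],None,fx=4,fy=4);cv2.imwrite("pics/g1.png",im)
```

```text
8.0 0.008059077760174694 19.999495446681976 [ 0.4114  0.0731 -1.3584] [ 0.6203 -0.3192  0.3398] [-0.4677  0.4303  1.3979 -0.0941  1.6678 -0.2368]
side 130 [[-0.0494 -0.005  -0.0011]
 [-0.0373 -0.0043  0.0318]
 [-0.0199  0.0027  0.0948]] (array([-0.0362, -0.0042,  0.0442]), array([0.0126, 0.9999, 0.0102]), np.float64(0.0005321428747610046), 105)
```

View pics/g1.png

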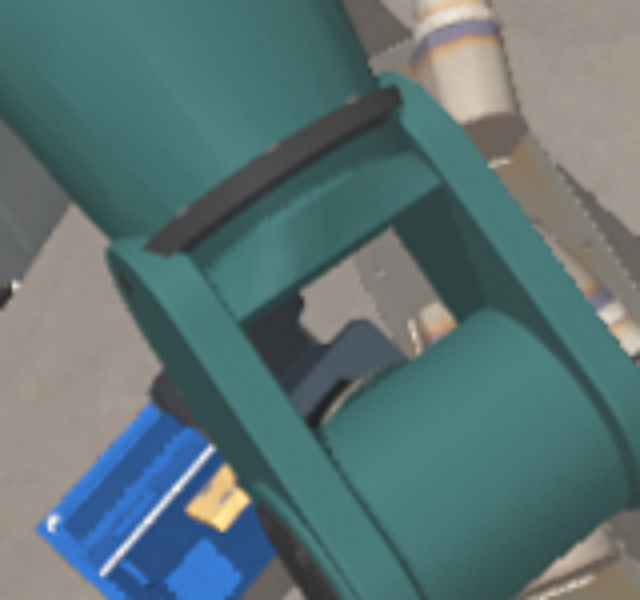

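The template is in the grip: the wood shows below the wrist at (220,495) in the crop, and the weight reads 1.36 N. Now to the stand.

Run:
```python
from plan import *
T=down(ea)
plan([(np.array([.6,-.12,.36]),down(0)),(peg(-110,-1,60),T),(peg(-85,-1,-19),T)],3)
```

```text
at [ 0.6172 -0.3181  0.3335]
[0.789, -0.276, -0.015, -0.119, -0.012, -0.07] rows>2.0 -> [ 0.609 -0.219  0.347]
[0.813, -0.18, -0.072, -0.119, -0.011, -0.07] rows>2.0 -> [ 0.6  -0.12  0.36]
[0.917, -0.23, 0.333, 0.0, 0.0, -0.05] rows>2.4 -> [ 0.572 -0.01   0.32 ]
[0.932, -0.157, 0.334, 0.0, 0.0, -0.051] rows>2.4 -> [0.545 0.1   0.28 ]
[0.942, -0.083, 0.333, 0.0, 0.0, -0.05] rows>2.4 -> [0.517 0.21  0.24 ]
[0.0, 0.209, 0.659, 0.0, 0.0, 0.0] rows>1.7 -> [0.542 0.216 0.161]
```

>>> apply_moves(commands=[[0.4,-0.14,0,-0.06,-0.006,-0.035,-1],[0.789,-0.276,-0.015,-0.119,-0.012,-0.07,-1],[0.789,-0.276,-0.015,-0.119,-0.012,-0.07,-1],[0.789,-0.276,-0.015,-0.119,-0.012,-0.07,-1]])

```text
clock: 8.5
position: [0.6069, -0.2178, 0.3451]
eef_rot: [-0.074, 0.741, 0.664, -0.06]
contact_force: [0.4, -0.7, -2.1]
finger_gap: 0.0082
finger_force: 20.0
```

>>> apply_moves(commands=[[0.4,-0.09,-0.036,-0.06,-0.006,-0.035,-1],[0.813,-0.18,-0.072,-0.119,-0.011,-0.07,-1],[0.813,-0.18,-0.072,-0.119,-0.011,-0.07,-1],[0.813,-0.18,-0.072,-0.119,-0.011,-0.07,-1]])

```text
clock: 8.9
position: [0.5988, -0.1198, 0.3582]
eef_rot: [-0.002, 0.707, 0.707, -0.001]
contact_force: [0.2, 0.1, -1.7]
finger_gap: 0.0079
finger_force: 20.0
```

>>> apply_moves(commands=[[0.4,-0.1,0.15,0,0,-0.025,-1],[0.917,-0.23,0.333,0,0,-0.05,-1],[0.917,-0.23,0.333,0,0,-0.05,-1],[0.917,-0.23,0.333,0,0,-0.05,-1]])

```text
clock: 9.3
position: [0.5709, -0.0091, 0.3167]
eef_rot: [-0.003, 0.679, 0.734, -0.002]
contact_force: [0.3, 0.7, -1.6]
finger_gap: 0.008
finger_force: 20.0
```

>>> apply_moves(commands=[[0.4,-0.07,0.15,0,0,-0.025,-1],[0.932,-0.157,0.334,0,0,-0.051,-1],[0.932,-0.157,0.334,0,0,-0.051,-1],[0.932,-0.157,0.334,0,0,-0.051,-1]])

```text
clock: 9.7
position: [0.5438, 0.1008, 0.2775]
eef_rot: [-0.002, 0.649, 0.761, -0.001]
contact_force: [-0.9, -0.2, -1.0]
finger_gap: 0.0076
finger_force: 20.0
```

>>> apply_moves(commands=[[0.4,-0.04,0.15,0,0,-0.025,-1],[0.7,-0.062,0.25,0,0,-0.04,-1],[0.942,-0.083,0.333,0,0,-0.05,-1],[0.942,-0.083,0.333,0,0,-0.05,-1],[0.942,-0.083,0.333,0,0,-0.05,-1]])

```text
clock: 10.2
position: [0.5173, 0.2095, 0.2391]
eef_rot: [-0.002, 0.619, 0.785, -0.001]
contact_force: [-0.4, 0.4, -1.2]
finger_gap: 0.008
finger_force: 20.0
```

Run:
```python
from plan import *
import meas
from h import *
s=r.observe(); p,R=pose(); print(s["clock"],s["finger_gap"],s["contact_force"],p)
for n in("side","top"):
    c=meas.C[n]=r.camera(n); np.savez(n+"2.npz",**c)
p,R=pose(); print(R.T@down(ea))
w=meas.cloud((12,40,90),(28,255,255),[(.42,.62),(.1,.32),(.05,.35)])
for n in w:
    print(n,len(w[n]))
    if len(w[n])>10:
        q=(w[n]-p)@R; print(np.percentile(q,[0,2,50,98,100],axis=0), meas.plane(q))
plan([(peg(-85,-1,-19),down(ea))])
```

```text
10.2 0.007983939868312969 [-0.382   0.441  -1.2186] [0.5173 0.2095 0.2391]
[[ 1.      0.0023 -0.0018]
 [-0.0023  1.      0.002 ]
 [ 0.0018 -0.002   1.    ]]
side 305
[[-0.112  -0.0839 -0.0881]
 [-0.1086 -0.0813 -0.0607]
 [-0.0193 -0.0003  0.051 ]
 [ 0.0686  0.0082  0.1843]
 [ 0.0848  0.027   0.1897]] (array([-0.0284, -0.0149,  0.0516]), array([0.4917, 0.8427, 0.2192]), np.float64(0.008604979602516596), 239)
top 100
[[-0.1109 -0.0034 -0.0043]
 [-0.1092 -0.0033 -0.0028]
 [-0.0474 -0.002   0.0493]
 [-0.0289  0.0162  0.1524]
 [-0.027   0.0194  0.155 ]] (array([-0.0474, -0.0014,  0.0482]), array([0.1232, 0.9924, 0.0071]), np.float64(0.0014358496024201488), 76)
at [0.5174 0.2092 0.2396]
[0.008, 0.212, 0.654, -0.001, -0.001, -0.001] rows>1.7 -> [0.542 0.216 0.161]
```

Run:
```python
from plan import *
import meas
from h import *
p,R=pose(); ims=[]
for n in("side","top"):
    c=meas.C[n]=dict(np.load(n+"2.npz"))
w=meas.cloud((10,40,80),(28,255,255),[(.42,.62),(.1,.32),(.05,.35)])
for n in w:
    q=(w[n]-p)@R; q=q[(abs(q[:,1])<.008)&(abs(q[:,0])<.07)&(q[:,2]<.125)&(q[:,2]>-.07)]; print(n,len(q)); print(meas.plane(q))
    for a in np.arange(-.06,.12,.015):
        s=q[(q[:,2]>=a)&(q[:,2]<a+.015)]
        if len(s): print("%.3f"%a,len(s),s[:,0].min(),s[:,0].max(),s[:,2].max())
a=meas.C["side"]["pixels"][85:195,255:405,::-1]; b=meas.C["top"]["pixels"][130:240,170:320,::-1]
cv2.imwrite("pics/h1.png",np.hstack([cv2.resize(i,(400,293),interpolation=cv2.INTER_CUBIC) for i in(a,b)]))
```

```text
side 207
(array([-0.0257,  0.0012,  0.0122]), array([-0.0342,  0.9991, -0.0231]), np.float64(0.002117997299440419), 188)
-0.060 43 -0.029839616458740365 0.025239357410190302 -0.045515212520154134
-0.045 13 -0.0312788899631198 -0.01658680314454099 -0.03052019945736724
-0.030 9 -0.03200232745633897 -0.01119845435735196 -0.018104802373187637
-0.015 25 -0.05337045624106261 0.0028891197457878996 -2.9645918849383592e-05
0.000 21 -0.05376949886921747 0.018731575232023793 0.014336453440244704
0.015 15 -0.05392477133530454 0.019629809576694763 0.02854729488775979
0.030 17 -0.054678460223403204 0.025696309890399824 0.04396652409905204
0.045 16 -0.055281301692870245 0.03388243274267985 0.05874187119118685
0.060 21 -0.05624738938544507 0.04103309585715049 0.07474901677486229
0.075 13 -0.05672074276510057 0.0279063636022965 0.0888117346528829
0.090 10 -0.057139442195225675 0.017414438884904886 0.101746311067757
top 88
(array([-0.0444, -0.0022,  0.0471]), array([0.0354, 0.9993, 0.007 ]), np.float64(0.0007164970268397414), 68)
-0.015 10 -0.052165730573363836 -0.03508796902573013 -0.0003044348832898636
0.000 20 -0.0545341603652492 -0.03552800342607358 0.014139324039165511
0.015 8 -0.05512529119554068 -0.035655528635788525 0.02949971358441843
0.030 9 -0.055579376626912966 -0.03343315221599004 0.04415952708009417
0.045 12 -0.05578101334204073 -0.03114822258230965 0.059191005702088614
0.060 11 -0.05650818427544348 -0.0288516375343817 0.07363601830644056
0.075 10 -0.057039176453226266 -0.027029280112785374 0.08918180806693633
0.090 8 -0.057489704074974154 -0.033813715683194794 0.10224785160944484
```

View pics/h1.png

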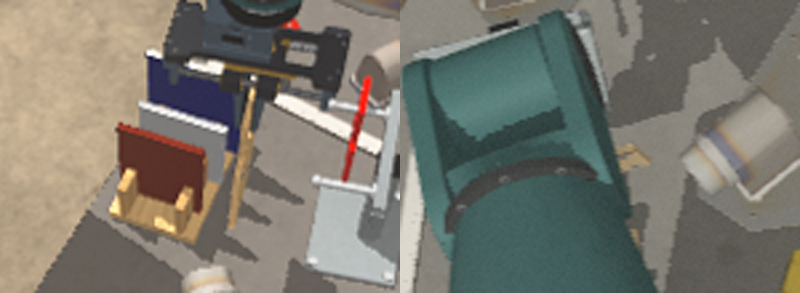

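The side crop (left) shows the template held upright between the rack and the stand; the free peg's ball is at (317,182) in the crop. In the tool frame the hole sits at about x = -3 mm, so I correct for that.

Run:
```python
from plan import *
T=down(ea)
plan([(peg(-85,3,-19),T),(peg(-3,3,-19),T),(peg(-3,3,-28.5),T)],3)
```

```text
at [0.5174 0.2092 0.2396]
[0.041, 0.212, 0.654, -0.001, -0.001, -0.001] rows>1.7 -> [0.541 0.22  0.161]
[0.001, 0.683, 0.0, 0.0, 0.0, 0.0] rows>1.6 -> [0.62  0.239 0.161]
[0.0, 0.0, 0.079, 0.0, 0.0, 0.0] rows>0.2 -> [0.62  0.239 0.152]
```

>>> apply_moves(commands=[[0.02,0.1,0.3,0,0,0,-1],[0.041,0.212,0.654,-0.001,-0.001,-0.001,-1],[0.041,0.212,0.654,-0.001,-0.001,-0.001,-1],[0.041,0.212,0.654,-0.001,-0.001,-0.001,-1],[0.041,0.212,0.654,-0.001,-0.001,-0.001,-1]])

```text
clock: 10.8
position: [0.5406, 0.2211, 0.1629]
eef_rot: [0.0, 0.618, 0.786, 0.001]
contact_force: [-1.1, 0.2, -1.5]
finger_gap: 0.0078
finger_force: 20.0
```

Run:
```python
from plan import *
from h import *
T=down(ea)
plan([(peg(-3,3,-19),T)],3); print(r.observe()["contact_force"])
p,R=pose()
c=r.camera("side"); im=c["pixels"][95:195,290:410,::-1]; im=cv2.resize(im,None,fx=5,fy=5,interpolation=cv2.INTER_CUBIC); cv2.imwrite("pics/i1.png",im)
print("hole px",proj(c,p+R@[-.003,0,-.019]),"ball px",proj(c,peg(-35,0,0)))
# hole: search in tool-plane: sample side image over template plane
for z in np.arange(-.045,.0,.004):
    print("%.3f"%z,"".join("W" if (lambda a:int(a[0])-int(a[2])>45)(c["pixels"][tuple(proj(c,p+R@[x,.004,z]).round().astype(int)[::-1])]) else "." for x in np.arange(-.036,.034,.002)))
```

```text
at [0.5406 0.2211 0.1629]
[-0.01, 0.682, 0.017, 0.001, -0.001, 0.0] rows>1.6 -> [0.62  0.239 0.161]
[-1.0733  0.2244 -1.5032]
hole px [353.8194 148.8202] ball px [369.352  152.4414]
-0.045 WWWWWWWWW..WWWW.......W.....WWW....
-0.041 WWWWWWWWWW..WWWW..............WW...
-0.037 WWWWWWWWWWWW.WWWW..............WW..
-0.033 WWWWWWWWWWWWW..WWW...............W.
-0.029 WWWWWWWWWWWWWW..WW................W
-0.025 WWWWWWWWWWWWWWWW..W................
-0.021 WWWWWWWWWWWWWWWWW..W...............
-0.017 WWWWWWWWWWWWWWWWWWW................
-0.013 WWWWWWWWWWWWWWWWWWWW...............
-0.009 WWWWWWWWWWWWWWWWWWWWWW.............
-0.005 WWWWWWWWWWWWWWWWWWWWWWW............
-0.001 WWWWWWWWWWWWWWWWWWWWWWWWW..........
```

>>> apply_moves(commands=[[-0.005,0.2,0.017,0,0,0,-1],[-0.005,0.35,0.017,0,0,0,-1],[-0.005,0.42,0.017,0,0,0,-1],[-0.005,0.48,0.017,0,0,0,-1],[-0.005,0.48,0.017,0,0,0,-1]])

```text
clock: 11.35
position: [0.5961, 0.2345, 0.1592]
eef_rot: [-0.0, 0.618, 0.786, 0.0]
contact_force: [0.6, -0.5, -2.9]
finger_gap: 0.0083
finger_force: 20.0
```

Run:
```python
from plan import *
T=down(ea); p,R=pose(); d=p-PEG
print(r.observe()["contact_force"],r.observe()["moment"],d@ex,d@ey,d[2]); plan([(peg(-3,3,-19),T)],3)
import meas
for n in("side","top"): meas.C[n]=r.camera(n)
w=meas.cloud((10,40,80),(28,255,255),[(.5,.66),(.12,.34),(.03,.35)])
for n in w:
    q=(w[n]-p)@R; q=q[(abs(q[:,1])<.012)&(abs(q[:,0])<.07)&(q[:,2]<.125)&(q[:,2]>-.07)]; print(n,len(q))
    if len(q)>5: print(meas.plane(q)[:2],np.percentile(q,[1,99],axis=0))
```

```text
[ 0.5735 -0.5491 -2.8923] [-0.0848  0.0557  0.0052] -0.027817365667868087 0.004129730811407124 -0.02075005515632397
at [0.5961 0.2345 0.1592]
[-0.01, 0.207, -0.015, 0.0, 0.0, 0.001] rows>0.5 -> [0.62  0.239 0.161]
side 134
(array([-0.0305, -0.0004, -0.0044]), array([0.0117, 0.9999, 0.0073])) [[-0.0576 -0.0046 -0.0604]
 [ 0.0234  0.0056  0.0967]]
top 90
(array([-0.0435, -0.0029,  0.0498]), array([-0.0004,  1.    ,  0.0024])) [[-0.0575 -0.0041 -0.0032]
 [-0.0264  0.0039  0.0994]]
```

>>> apply_moves(commands=[[-0.01,0.1,-0.01,0,0,0,-1],[-0.01,0.207,-0.015,0,0,0,-1],[-0.01,0.207,-0.015,0,0,0,-1],[-0.01,0.207,0.02,0,0,0,-1],[-0.01,0.207,0.03,0,0,0,-1]])

```text
clock: 11.95
position: [0.6195, 0.2389, 0.1541]
eef_rot: [-0.001, 0.618, 0.786, -0.001]
contact_force: [-0.9, -0.8, -2.3]
finger_gap: 0.0071
finger_force: 20.0
```

>>> apply_moves(commands=[[0,0,0.01,0,0,0,-1],[0,0,0.02,0,0,0,-1],[0,0,0.02,0,0,0,-1]])

```text
clock: 12.25
position: [0.6198, 0.239, 0.1532]
eef_rot: [-0.001, 0.618, 0.786, -0.0]
contact_force: [-4.9, -1.9, 6.6]
finger_gap: 0.0078
finger_force: 20.0
```

Run:
```python
from plan import *
p,R=pose(); d=p-PEG; print(r.observe()["contact_force"],d@ex,d@ey,d[2])
```

```text
[-4.9393 -1.8806  6.5524] -0.003709678537827124 0.002996607420987697 -0.02679196456319277
```

>>> apply_moves(commands=[[0,0,-0.005,0,0,0,-1],[0,0,-0.005,0,0,0,-0.6],[0,0,-0.005,0,0,0,-0.5],[0,0,-0.005,0,0,0,-0.4],[0,0,-0.005,0,0,0,-0.4]])

```text
clock: 12.75
position: [0.6201, 0.2391, 0.1532]
eef_rot: [-0.0, 0.618, 0.786, -0.0]
contact_force: [0.4, -0.1, -0.2]
finger_gap: 0.0273
finger_force: 0.0
```

>>> apply_moves(commands=[[0,0,-0.1,0,0,0,-0.4],[0,0,-0.25,0,0,0,-0.4],[0,0,-0.5,0,0,0,-0.4],[0,0,-0.9,0,0,0,-0.4],[0,0,-1,0,0,0,-0.2]])

```text
clock: 13.25
position: [0.6224, 0.2398, 0.2805]
eef_rot: [0.002, 0.618, 0.786, 0.003]
contact_force: [1.0, 0.0, 0.6]
finger_gap: 0.0329
finger_force: 0.0
```

>>> apply_moves(commands=[[0,-0.4,-0.3,0,0,0,-0.2],[0,-0.9,-0.5,0,0,0,-0.2],[0,-1,-0.5,0,0,0,-0.2],[0,-1,-0.5,0,0,0,-0.2]])

```text
clock: 13.65
position: [0.5015, 0.2104, 0.3366]
eef_rot: [0.001, 0.618, 0.786, 0.002]
contact_force: [1.4, 0.1, -0.1]
finger_gap: 0.0366
finger_force: 0.0
```

Run:
```python
from plan import *
import meas
S=np.stack([ex,ey,[0,0,1]],1)
for n in("side","top"): meas.C[n]=r.camera(n); np.savez(n+"3.npz",**meas.C[n])
for nm,lo,hi in(("wood",(10,40,80),(28,255,255)),("red",(0,130,90),(8,255,255))):
    w=meas.cloud(lo,hi,[(.5,.72),(.12,.45),(.02,.3)])
    for n in w:
        q=(w[n]-PEG)@S; q=q[(abs(q[:,0])<.03)]; print(nm,n,len(q))
        if len(q)>5: print(np.percentile(q,[1,50,99],axis=0))
        if nm=="red":
            meas.C0=meas.C; 
s=r.observe(); print(s["clock"],s["contact_force"],s["position"],s["finger_gap"])
# next: plate grasp
pa=95.3; Pc=np.array([.396,.3365,0]); D=.0395
plan([(Pc+[0,0,.30],down(pa)),(Pc+[0,0,.138-D],down(pa))],3)
```

```text
wood side 145
[[-0.0084 -0.0494 -0.124 ]
 [-0.0048 -0.0261 -0.0263]
 [ 0.0007  0.0318  0.0315]]
wood top 229
[[-0.0076 -0.0491 -0.1252]
 [-0.0059 -0.0219 -0.0472]
 [ 0.0014  0.0059  0.0309]]
red side 105
[[ 0.0078  0.073  -0.0852]
 [ 0.0114  0.0908  0.0015]
 [ 0.0158  0.1439  0.0314]]
red top 0
13.75 [ 0.6306 -0.0392 -1.5942] [0.5037 0.2108 0.3349] 0.03642222853478545
at [0.5037 0.2108 0.3349]
[0.41, -0.208, 0.097, 0.0, 0.0, -0.302] rows>3.2 -> [0.468 0.253 0.323]
[0.46, 0.001, 0.097, 0.001, 0.0, -0.303] rows>3.2 -> [0.432 0.295 0.312]
[0.408, 0.212, 0.097, 0.0, 0.0, -0.302] rows>3.2 -> [0.396 0.336 0.3  ]
[0.0, 0.0, 0.839, 0.0, 0.0, 0.0] rows>2.0 -> [0.396 0.336 0.199]
[0.001, 0.0, 0.84, 0.0, 0.0, 0.0] rows>2.0 -> [0.396 0.336 0.098]
```

The template hangs on the peg: bottom edge at about -0.13, centred within a few mm. Now the plate.

>>> apply_moves(commands=[[0.41,-0.208,0.097,0,0,-0.302,-0.2],[0.41,-0.208,0.097,0,0,-0.302,-0.2],[0.41,-0.208,0.097,0,0,-0.302,-0.2],[0.41,-0.208,0.097,0,0,-0.302,-0.2]])

```text
clock: 14.15
position: [0.4682, 0.2531, 0.3214]
eef_rot: [-0.001, 0.414, 0.91, -0.0]
contact_force: [-0.4, 0.2, 0.0]
finger_gap: 0.0366
finger_force: 0.0
```

>>> apply_moves(commands=[[0.46,0.001,0.097,0,0,-0.303,-0.2],[0.46,0.001,0.097,0,0,-0.303,-0.2],[0.46,0.001,0.097,0,0,-0.303,-0.2],[0.46,0.001,0.097,0,0,-0.303,-0.2]])

```text
clock: 14.55
position: [0.4321, 0.2947, 0.3099]
eef_rot: [-0.001, 0.19, 0.982, -0.0]
contact_force: [0.2, -0.3, -0.3]
finger_gap: 0.0362
finger_force: 0.0
```

>>> apply_moves(commands=[[0.408,0.212,0.097,0,0,-0.302,-0.2],[0.408,0.212,0.097,0,0,-0.302,-0.2],[0.408,0.212,0.097,0,0,-0.302,-0.2],[0.408,0.212,0.097,0,0,-0.302,-0.2],[0.408,0.212,0.097,0,0,-0.302,-0.2]])

```text
clock: 15.05
position: [0.3963, 0.3362, 0.2985]
eef_rot: [-0.0, -0.043, 0.999, 0.0]
contact_force: [0.0, 0.2, -0.3]
finger_gap: 0.0364
finger_force: 0.0
```

Run:
```python
from plan import *
pa=95.3; Pc=np.array([.396,.3365,0]); D=.0395
s=r.observe(); print(s["clock"],s["contact_force"],s["qpos"])
plan([(Pc+[0,0,.2],down(pa)),(Pc+[0,0,.138-D],down(pa))],3)
```

```text
15.05 [ 0.0009  0.237  -0.3345] [ 0.6582 -0.0458  2.0002  0.0009  1.1875 -0.998 ]
at [0.3963 0.3362 0.2985]
[0.002, 0.002, 0.821, 0.0, 0.0, -0.005] rows>2.0 -> [0.396 0.336 0.2  ]
[-0.001, 0.0, 0.846, 0.0, 0.0, 0.0] rows>2.0 -> [0.396 0.336 0.098]
```

>>> apply_moves(commands=[[0.002,0.002,0.4,0,0,-0.005,-0.2],[0.002,0.002,0.821,0,0,-0.005,-0.2],[0.002,0.002,0.821,0,0,-0.005,-0.2],[0.002,0.002,0.821,0,0,-0.005,-0.2]])

```text
clock: 15.45
position: [0.3958, 0.3365, 0.2007]
eef_rot: [-0.001, -0.048, 0.999, -0.0]
contact_force: [0.1, 0.6, 1.1]
finger_gap: 0.0364
finger_force: 0.0
```

>>> apply_moves(commands=[[0,0,0.25,0,0,0,-0.2],[0,0,0.45,0,0,0,-0.2],[0,0,0.65,0,0,0,-0.2],[0,0,0.846,0,0,0,-0.2],[0,0,0.846,0,0,0,-0.2]])

```text
clock: 15.95
position: [0.3958, 0.3368, 0.0988]
eef_rot: [-0.001, -0.049, 0.999, 0.0]
contact_force: [0.2, 0.0, -0.4]
finger_gap: 0.0362
finger_force: 0.0
```

>>> apply_moves(commands=[[0,0,0,0,0,0,-1],[0,0,0,0,0,0,-1],[0,0,0,0,0,0,-1],[0,0,0,0,0,0,-1],[0,0,0,0,0,0,-1]], force=50)

```text
clock: 16.45
position: [0.396, 0.3376, 0.0997]
eef_rot: [0.0, -0.05, 0.999, 0.001]
contact_force: [-2.4, 1.4, 9.0]
finger_gap: 0.0097
finger_force: 50.0
```

>>> apply_moves(commands=[[0,0,-0.1,0,0,0,-1],[0,0,-0.25,0,0,0,-1],[0,0,-0.5,0,0,0,-1],[0,0,-0.75,0,0,0,-1],[0,0,-1,0,0,0,-1]])

```text
clock: 16.95
position: [0.3949, 0.3361, 0.22]
eef_rot: [-0.001, -0.05, 0.999, -0.0]
contact_force: [0.2, -0.2, -5.0]
finger_gap: 0.0101
finger_force: 50.0
```

Run:
```python
from plan import *
s=r.observe(); print(s["clock"],s["contact_force"])
plan([(np.array([.41,.32,.35]),down(93)),(np.array([.52,.12,.37]),down(50)),(np.array([.58,-.1,.37]),down(12)),(crad(-9,0,230),Rease)],2)
```

```text
16.95 [ 0.1938 -0.1892 -4.9911]
at [0.3949 0.3361 0.22  ]
[-0.06, -0.07, -0.54, 0.0, 0.0, 0.02] rows>1.3 -> [0.402 0.328 0.285]
[-0.05, -0.07, -0.54, 0.0, 0.0, 0.01] rows>1.3 -> [0.41 0.32 0.35]
[-0.42, -0.86, -0.09, 0.0, 0.0, 0.24] rows>2.5 -> [0.465 0.22  0.36 ]
[-0.7, -0.65, -0.08, 0.0, 0.0, 0.24] rows>2.5 -> [0.52 0.12 0.37]
[-0.78, -0.54, 0.0, 0.0, 0.0, 0.21] rows>2.3 -> [0.55 0.01 0.37]
[-0.91, -0.25, 0.0, 0.0, 0.0, 0.21] rows>2.3 -> [ 0.58 -0.1   0.37]
[-0.94, -0.22, 0.5, 0.12, 0.03, 0.14] rows>2.6 -> [ 0.578 -0.215  0.31 ]
[-0.97, 0.08, 0.46, 0.12, 0.02, 0.13] rows>2.6 -> [ 0.575 -0.331  0.251]
```

>>> apply_moves(commands=[[-0.06,-0.07,-0.54,0,0,0.02,-1],[-0.1,-0.13,-1,0,0,0.03,-1],[-0.1,-0.13,-1,0,0,0.03,-1],[-0.1,-0.13,-1,0,0,0.03,-1]])

```text
clock: 17.35
position: [0.4101, 0.3225, 0.3422]
eef_rot: [0.002, -0.026, 1.0, 0.002]
contact_force: [-0.2, -0.3, -5.6]
finger_gap: 0.0096
finger_force: 50.0
```

>>> apply_moves(commands=[[-0.21,-0.43,-0.08,0,0,0.1,-1],[-0.42,-0.86,-0.16,0,0,0.24,-1],[-0.42,-0.86,-0.16,0,0,0.24,-1],[-0.42,-0.86,-0.16,0,0,0.24,-1]])

```text
clock: 17.75
position: [0.4648, 0.2199, 0.3559]
eef_rot: [-0.001, 0.164, 0.986, -0.001]
contact_force: [0.6, 0.1, -5.7]
finger_gap: 0.0098
finger_force: 50.0
```

>>> apply_moves(commands=[[-0.35,-0.33,-0.04,0,0,0.12,-1],[-0.7,-0.65,-0.08,0,0,0.24,-1],[-0.7,-0.65,-0.08,0,0,0.24,-1],[-0.7,-0.65,-0.08,0,0,0.24,-1]])

```text
clock: 18.15
position: [0.5194, 0.12, 0.3653]
eef_rot: [-0.002, 0.345, 0.939, -0.001]
contact_force: [-0.2, 1.2, -6.0]
finger_gap: 0.0097
finger_force: 50.0
```

>>> apply_moves(commands=[[-0.39,-0.27,0,0,0,0.1,-1],[-0.78,-0.54,0,0,0,0.21,-1],[-0.78,-0.54,0,0,0,0.21,-1],[-0.78,-0.54,0,0,0,0.21,-1]])

```text
clock: 18.55
position: [0.5488, 0.0109, 0.3655]
eef_rot: [-0.001, 0.493, 0.87, -0.0]
contact_force: [0.1, 0.8, -5.0]
finger_gap: 0.0097
finger_force: 50.0
```

>>> apply_moves(commands=[[-0.45,-0.13,0,0,0,0.1,-1],[-0.91,-0.25,0,0,0,0.21,-1],[-0.91,-0.25,0,0,0,0.21,-1],[-0.91,-0.25,0,0,0,0.21,-1]])

```text
clock: 18.95
position: [0.5796, -0.0975, 0.3658]
eef_rot: [-0.001, 0.629, 0.778, -0.0]
contact_force: [-0.3, 0.6, -5.3]
finger_gap: 0.0101
finger_force: 50.0
```

Run:
```python
from plan import *
import meas
s=r.observe(); print(s["clock"],s["contact_force"],s["finger_gap"])
for n in("side","top"): meas.C[n]=r.camera(n)
p,R=pose()
for n,c in meas.C.items():
    q=(meas.xyz(c)-p)@R; m=(c["depth"]>0)&(abs(q[...,0])<.09)&(abs(q[...,1])<.011)&(q[...,2]>-.03)&(q[...,2]<.13); Q=q[m]; print(n,len(Q))
    if len(Q)>20:
        print(meas.plane(Q)[:3])
        for a in np.arange(-.03,.1,.02):
            z=Q[(Q[:,2]>=a)&(Q[:,2]<a+.02)]
            if len(z): print("%.2f"%a,len(z),z[:,0].min(),z[:,0].max(),z[:,2].max())
plan([(crad(-9,0,240),Rease)],2)
```

```text
18.95 [-0.3452  0.5801 -5.2651] 0.010076809780008007
side 250
(array([-0.0275,  0.0045,  0.0299]), array([-0.0079,  1.    ,  0.0018]), np.float64(0.0004597590639484643))
-0.03 40 -0.06992265943065468 -0.012450630050201894 -0.01031272973091192
-0.01 42 -0.0694017536702674 -0.003492028424718334 0.009472223248585088
0.01 41 -0.06908696151553795 0.007754459793508203 0.02978714592240866
0.03 49 -0.06850850298005941 0.03734405863494683 0.04992463813510413
0.05 47 -0.06823085999618812 0.04796062555225004 0.06948267790090126
0.07 31 -0.06774758694553734 0.0491798614918748 0.08585486197835503
top 20
at [ 0.5792 -0.096   0.3662]
[-0.96, -0.21, 0.44, 0.12, 0.03, 0.14] rows>2.6 -> [ 0.579 -0.214  0.313]
[-0.99, 0.09, 0.41, 0.12, 0.02, 0.13] rows>2.6 -> [ 0.578 -0.332  0.26 ]
```

>>> apply_moves(commands=[[-0.48,-0.1,0.22,0.06,0.015,0.07,-1],[-0.96,-0.21,0.44,0.12,0.03,0.14,-1],[-0.96,-0.21,0.44,0.12,0.03,0.14,-1],[-0.96,-0.21,0.44,0.12,0.03,0.14,-1]])

```text
clock: 19.45
position: [0.5785, -0.2162, 0.3112]
eef_rot: [-0.079, 0.707, 0.7, -0.059]
contact_force: [0.8, 0.8, -5.2]
finger_gap: 0.01
finger_force: 50.0
```

>>> apply_moves(commands=[[-0.48,0.04,0.2,0.06,0.01,0.07,-1],[-0.7,0.06,0.3,0.09,0.015,0.1,-1],[-0.99,0.09,0.41,0.12,0.02,0.13,-1],[-0.99,0.09,0.41,0.12,0.02,0.13,-1],[-0.99,0.09,0.41,0.12,0.02,0.13,-1]])

```text
clock: 19.95
position: [0.5792, -0.3316, 0.2601]
eef_rot: [-0.149, 0.765, 0.615, -0.12]
contact_force: [0.6, -0.1, -5.3]
finger_gap: 0.0097
finger_force: 50.0
```

Run:
```python
from plan import *
import meas
s=r.observe(); print(s["clock"],s["contact_force"],s["finger_gap"])
meas.C={n:r.camera(n) for n in("side","top")}
p,R=pose(); print((p-O)@Rc,"\n",R.T@Rease)
for n,c in meas.C.items():
    q=(meas.xyz(c)-p)@R; m=(c["depth"]>0)&(abs(q[...,0])<.09)&(abs(q[...,1])<.011)&(q[...,2]>-.03)&(q[...,2]<.13); Q=q[m]; print(n,len(Q))
    if len(Q)>20: print(meas.plane(Q)[:3],Q.min(0),Q.max(0))
plan([(crad(-11,-1.5,130),Rease),(crad(-11,-1.5,92),Rease)],3)
```

```text
19.95 [ 0.6212 -0.0862 -5.2783] 0.009659836667330548
[-0.0087  0.0005  0.2415] 
 [[ 1.     -0.0042  0.0033]
 [ 0.0042  1.      0.0032]
 [-0.0033 -0.0031  1.    ]]
side 99
(array([-0.0469, -0.0052,  0.0245]), array([-0.0008,  1.    , -0.0006]), np.float64(0.000240157311739299)) [-0.0659 -0.0059 -0.03  ] [ 0.0736 -0.0045  0.0836]
top 146
(array([ 0.0693, -0.0027,  0.0242]), array([-0.2029,  0.9792, -0.0103]), np.float64(0.001534543555183992)) [ 0.0597 -0.0065 -0.0289] [0.0892 0.0109 0.1298]
at [ 0.5794 -0.3313  0.2615]
[-0.013, -0.016, 0.93, -0.002, 0.002, 0.003] rows>2.2 -> [ 0.536 -0.324  0.159]
[0.0, 0.0, 0.316, 0.0, 0.0, 0.0] rows>0.8 -> [ 0.523 -0.321  0.124]
```

>>> apply_moves(commands=[[-0.025,-0.016,0.2,0,0,0,-1],[-0.025,-0.016,0.4,0,0,0,-1],[-0.025,-0.016,0.65,0,0,0,-1],[-0.025,-0.016,0.93,-0.002,0.002,0.003,-1],[-0.025,-0.016,0.93,-0.002,0.002,0.003,-1]])

```text
clock: 20.55
position: [0.5328, -0.3242, 0.1556]
eef_rot: [-0.15, 0.766, 0.613, -0.119]
contact_force: [0.1, 0.6, -5.8]
finger_gap: 0.0096
finger_force: 50.0
```

>>> apply_moves(commands=[[0,0,0.1,0,0,0,-1],[0,0,0.2,0,0,0,-1],[0,0,0.316,0,0,0,-1],[0,0,0.316,0,0,0,-1],[0,0,0.316,0,0,0,-1]])

```text
clock: 21.05
position: [0.5215, -0.3238, 0.1227]
eef_rot: [-0.148, 0.767, 0.613, -0.119]
contact_force: [0.2, 0.3, -5.4]
finger_gap: 0.0098
finger_force: 50.0
```

Run:
```python
from plan import *
import meas
s=r.observe(); print(s["clock"],s["contact_force"],s["finger_gap"])
p,R=pose(); print((p-O)@Rc*1000,"\n",R.T@Rease)
plan([(crad(-11,-3,85.5),Rease)],3)
```

```text
21.05 [ 0.2486  0.2528 -5.4441] 0.009846228420729474
[-11.1293  -4.7803  91.1059] 
 [[ 1.      0.0033 -0.0007]
 [-0.0033  1.      0.0017]
 [ 0.0007 -0.0017  1.    ]]
at [ 0.5215 -0.3238  0.1227]
[0.015, 0.001, 0.047, -0.001, 0.0, -0.002] rows>0.1 -> [ 0.52  -0.322  0.117]
```

>>> apply_moves(commands=[[0.01,0,0.02,0,0,0,-1],[0.015,0,0.035,0,0,0,-1],[0.015,0,0.045,0,0,0,-1],[0.015,0,0.045,0,0,0,-1]])

```text
clock: 21.45
position: [0.5202, -0.3216, 0.118]
eef_rot: [-0.148, 0.767, 0.613, -0.118]
contact_force: [0.5, 0.8, -2.7]
finger_gap: 0.0096
finger_force: 50.0
```

>>> apply_moves(commands=[[0,0,0.008,0,0,0,-1],[0,0,0.016,0,0,0,-1],[0,0,0.016,0,0,0,-1]])

```text
clock: 21.75
position: [0.5205, -0.3216, 0.1177]
eef_rot: [-0.147, 0.768, 0.613, -0.118]
contact_force: [4.0, 4.5, 11.2]
finger_gap: 0.0096
finger_force: 50.0
```

>>> apply_moves(commands=[[0,0.01,-0.008,0,0,0,-1],[0,0.025,-0.008,0,0,0,-1],[0,0.04,-0.008,0,0,0,-1],[0,0.04,-0.008,0,0,0,-1]])

```text
clock: 22.15
position: [0.5241, -0.3228, 0.1161]
eef_rot: [-0.148, 0.767, 0.612, -0.119]
contact_force: [-0.3, 2.2, 10.4]
finger_gap: 0.0096
finger_force: 50.1
```

Run:
```python
from plan import *
import meas
s=r.observe(); print(s["clock"],s["contact_force"],s["contact_force"]@Rc)
p,R=pose(); print((p-O)@Rc*1000,"\n",R.T@Rease)
meas.C={n:r.camera(n) for n in("side","top")}
w=meas.cloud((110,60,20),(135,255,160),[(.4,.65),(-.45,-.2),(.03,.25)])
for n,c in meas.C.items():
    q=(meas.xyz(c)-O)@Rc; m=(c["depth"]>0)&(abs(q[...,1])<.085)&(q[...,0]<-.004)&(q[...,0]>-.025)&(q[...,2]>.02)&(q[...,2]<.152); Q=q[m]; print(n,len(Q))
    if len(Q)>20: print(meas.plane(Q)[:3],Q.min(0),Q.max(0))
```

```text
22.15 [-0.3215  2.2436 10.3945] [-4.6016  2.1194  9.355 ]
[-6.5688 -3.2448 85.7335] 
 [[ 1.      0.0035 -0.    ]
 [-0.0035  1.      0.0021]
 [ 0.     -0.0021  1.    ]]
side 90
(array([-0.0124, -0.0212,  0.0986]), array([ 0.9999, -0.005 , -0.0108]), np.float64(0.0005157292840291215)) [-0.0138 -0.071   0.0203] [-0.0055  0.0721  0.1518]
top 148
(array([-0.0095,  0.0622,  0.0861]), array([ 1.    , -0.0071, -0.0006]), np.float64(0.0009757079420999128)) [-0.013   0.053   0.0217] [-0.0044  0.072   0.1496]
```

>>> apply_moves(commands=[[0,0.008,0,0,0,0,-1],[0,0.014,0,0,0,0,-1],[0,0.014,0,0,0,0,-1]])

```text
clock: 22.55
position: [0.5246, -0.3229, 0.1159]
eef_rot: [-0.149, 0.767, 0.613, -0.12]
contact_force: [-5.8, 3.3, 16.9]
finger_gap: 0.0099
finger_force: 50.1
```

Run:
```python
from plan import *
s=r.observe(); print(s["clock"],s["contact_force"]@Rc,(s["position"]-O)@Rc*1000)
```

```text
22.55 [-12.2506   1.9822  13.3279] [-6.0462 -3.2415 85.746 ]
```

>>> apply_moves(commands=[[0,-0.004,-0.004,0,0,0,-1],[0,-0.004,-0.004,0,0,0,-1]], force=10)

```text
clock: 22.75
position: [0.5247, -0.3228, 0.1158]
eef_rot: [-0.148, 0.767, 0.613, -0.119]
contact_force: [-4.5, 2.5, 8.9]
finger_gap: 0.0102
finger_force: 10.0
```

>>> apply_moves(commands=[[0,0,0,0,0,0,-0.65],[0,0,0,0,0,0,-0.5],[0,0,0,0,0,0,-0.4],[0,0,0,0,0,0,-0.4],[0,0,0,0,0,0,-0.4]])

```text
clock: 23.25
position: [0.5252, -0.3228, 0.1149]
eef_rot: [-0.148, 0.767, 0.613, -0.119]
contact_force: [0.8, 0.4, 0.4]
finger_gap: 0.0274
finger_force: 0.0
```

>>> apply_moves(commands=[[0,0,-0.1,0,0,0,-0.4],[0,0,-0.25,0,0,0,-0.4],[0,0,-0.5,0,0,0,-0.4],[0,0,-0.75,0,0,0,-0.4],[0,0,-1,0,0,0,-0.4]])

```text
clock: 23.75
position: [0.5699, -0.3329, 0.2293]
eef_rot: [-0.147, 0.767, 0.613, -0.118]
contact_force: [0.2, 0.0, 0.7]
finger_gap: 0.0272
finger_force: 0.0
```

>>> apply_moves(commands=[[1,0,-0.4,0,0,0,-0.2],[1,0,-0.4,0,0,0,-0.2],[1,0,-0.4,0,0,0,-0.2],[1,0,-0.4,0,0,0,-0.2]])

```text
clock: 24.15
position: [0.6152, -0.2169, 0.2743]
eef_rot: [-0.146, 0.767, 0.614, -0.118]
contact_force: [-0.6, -0.5, 0.6]
finger_gap: 0.0365
finger_force: 0.0
```

Run:
```python
from plan import *
import meas
s=r.observe(); print(s["clock"],s["contact_force"],s["finger_gap"])
meas.C={n:r.camera(n) for n in("side","top")}
for n,c in meas.C.items():
    q=(meas.xyz(c)-O)@Rc; m=(c["depth"]>0)&(abs(q[...,1])<.085)&(q[...,0]<-.004)&(q[...,0]>-.025)&(q[...,2]>.02)&(q[...,2]<.156); Q=q[m]; print(n,len(Q))
    if len(Q)>20: print(meas.plane(Q)[:3],np.percentile(Q,[1,99],axis=0))
k=meas.cloud((0,130,90),(8,255,255),[(.4,.65),(-.45,-.18),(.02,.25)])
for n in k:
    q=(k[n]-O)@Rc; 
    if len(q): print("knob",q.mean(0)*1000,q.min(0),q.max(0))
```

```text
24.15 [-0.6464 -0.5385  0.6346] 0.03650070541781324
side 532
(array([-0.012 ,  0.0023,  0.0955]), array([ 0.9998, -0.0015, -0.019 ]), np.float64(0.0004977535668645187)) [[-0.0135 -0.0645  0.022 ]
 [-0.0044  0.0712  0.1526]]
top 0
knob [-37.2473 107.6525 146.8151] [-0.0531  0.102   0.142 ] [-0.023   0.115   0.1513]
```

Run:
```python
from plan import *
plan([(crad(-50,112,190),Rknob),(crad(-46,108,91),Rknob)],3)
```

```text
at [ 0.6134 -0.2194  0.2721]
[-0.014, -0.126, 0.18, 0.0, 0.0, -0.334] rows>3.5 -> [ 0.591 -0.216  0.258]
[0.051, -0.117, 0.179, 0.0, 0.0, -0.334] rows>3.5 -> [ 0.57  -0.213  0.243]
[0.102, -0.076, 0.18, 0.0, 0.0, -0.333] rows>3.5 -> [ 0.548 -0.21   0.229]
[-0.033, -0.033, 0.825, 0.0, 0.0, 0.0] rows>2.0 -> [ 0.515 -0.207  0.136]
```

>>> apply_moves(commands=[[-0.014,-0.126,0.18,0,0,-0.334,0],[-0.014,-0.126,0.18,0,0,-0.334,0],[-0.014,-0.126,0.18,0,0,-0.334,0],[-0.014,-0.126,0.18,0,0,-0.334,0],[-0.014,-0.126,0.18,0,0,-0.334,0]])

```text
clock: 24.75
position: [0.5904, -0.2174, 0.2564]
eef_rot: [-0.174, 0.582, 0.791, -0.076]
contact_force: [-0.3, 0.4, 0.1]
finger_gap: 0.0458
finger_force: 0.0
```

>>> apply_moves(commands=[[0.051,-0.117,0.179,0,0,-0.334,0],[0.051,-0.117,0.179,0,0,-0.334,0],[0.051,-0.117,0.179,0,0,-0.334,0],[0.051,-0.117,0.179,0,0,-0.334,0],[0.051,-0.117,0.179,0,0,-0.334,0]])

```text
clock: 25.25
position: [0.5687, -0.2138, 0.2422]
eef_rot: [-0.188, 0.358, 0.914, -0.029]
contact_force: [1.3, 0.4, -0.1]
finger_gap: 0.0456
finger_force: 0.0
```

>>> apply_moves(commands=[[0.102,-0.076,0.18,0,0,-0.333,0],[0.102,-0.076,0.18,0,0,-0.333,0],[0.102,-0.076,0.18,0,0,-0.333,0],[0.102,-0.076,0.18,0,0,-0.333,0],[0.102,-0.076,0.18,0,0,-0.333,0]])

```text
clock: 25.75
position: [0.5468, -0.2103, 0.2278]
eef_rot: [-0.189, 0.11, 0.976, 0.021]
contact_force: [-0.1, 0.7, 1.0]
finger_gap: 0.0457
finger_force: 0.0
```

Run:
```python
from plan import *
s=r.observe(); print(s["clock"],s["contact_force"],s["finger_gap"],s["qpos"],(s["position"]-O)@Rc)
plan([(crad(-46,108,91),Rknob)],3)
```

```text
25.75 [-0.0916  0.722   0.9669] 0.04566809596513012 [-0.377   0.3473  1.7215 -0.0579  1.4504 -1.7048] [-0.0502  0.1115  0.1886]
at [ 0.5468 -0.2103  0.2278]
[-0.036, -0.029, 0.813, 0.0, -0.001, -0.003] rows>2.0 -> [ 0.515 -0.207  0.136]
```

>>> apply_moves(commands=[[-0.036,-0.029,0.2,0,0,0,0],[-0.036,-0.029,0.4,0,0,0,0],[-0.036,-0.029,0.6,0,0,0,0],[-0.036,-0.029,0.813,0,0,-0.003,0],[-0.036,-0.029,0.813,0,0,-0.003,0]])

```text
clock: 26.25
position: [0.5122, -0.2056, 0.1332]
eef_rot: [-0.191, 0.109, 0.975, 0.022]
contact_force: [1.1, -0.3, 0.2]
finger_gap: 0.0453
finger_force: 0.0
```

>>> apply_moves(commands=[[0,0,0,0,0,0,-0.5],[0,0,0,0,0,0,-1],[0,0,0,0,0,0,-1],[0,0,0,0,0,0,-1],[0,0,0,0,0,0,-1]], force=12)

```text
clock: 26.75
position: [0.5152, -0.2063, 0.1362]
eef_rot: [-0.188, 0.107, 0.976, 0.021]
contact_force: [-0.1, 1.6, 4.2]
finger_gap: 0.0138
finger_force: 12.0
```

Run:
```python
from plan import *
s=r.observe(); print(s["clock"],s["contact_force"]@Rc,s["finger_gap"],(s["position"]-O)@Rc*1000)
p=(s["position"]-O)@Rc*1000; q0=np.arcsin((96-p[1])/42); print("q",q0, "knob z",102+42*np.cos(q0),"tip z",p[2]+39.5)
f=lambda q:(96-42*np.sin(q),102+42*np.cos(q))
for q in(0,.3,.6,.9,1.15,1.4,1.6): print(q,((f(q)[0]-f(q0)[0])/120).round(3),(-(f(q)[1]-f(q0)[1])/120).round(3))
```

```text
26.75 [-1.983   1.5085  3.683 ] 0.013753881451065394 [-45.6919 108.4638  91.8231]
q -0.30129460911016054 knob z 142.10803043111505 tip z 131.32312857564648
0 -0.104 -0.016
0.3 -0.207 -0.0
0.6 -0.301 0.045
0.9 -0.378 0.117
1.15 -0.423 0.191
1.4 -0.449 0.275
1.6 -0.454 0.344
```

Knob gripped (13.8 mm). Swinging along the arc.

>>> apply_moves(commands=[[0,-0.05,-0.011,0,0,0,-1],[0,-0.104,-0.016,0,0,0,-1],[0,-0.155,-0.012,0,0,0,-1],[0,-0.207,0,0,0,0,-1],[0,-0.207,0,0,0,0,-1]])

```text
clock: 27.25
position: [0.5094, -0.231, 0.1358]
eef_rot: [-0.188, 0.107, 0.976, 0.021]
contact_force: [-0.1, -1.5, 3.0]
finger_gap: 0.0133
finger_force: 12.0
```

>>> apply_moves(commands=[[0,-0.05,0.02,0,0,0,-1],[0,-0.094,0.045,0,0,0,-1],[0,-0.135,0.08,0,0,0,-1],[0,-0.171,0.117,0,0,0,-1],[0,-0.171,0.117,0,0,0,-1]])

```text
clock: 27.75
position: [0.4991, -0.2499, 0.1216]
eef_rot: [-0.189, 0.107, 0.976, 0.021]
contact_force: [0.7, 0.5, -2.7]
finger_gap: 0.0131
finger_force: 12.0
```

Run:
```python
from plan import *
s=r.observe(); print(s["clock"],s["contact_force"]@Rc,s["finger_gap"],s["finger_force"],(s["position"]-O)@Rc*1000)
```

```text
27.75 [ 1.515   0.5927 -2.3054] 0.013108589444435898 11.997500360012054 [-46.0446  62.4497  75.9514]
```

>>> apply_moves(commands=[[0,-0.025,0.037,0,0,0,-1],[0,-0.045,0.074,0,0,0,-1],[0,-0.06,0.115,0,0,0,-1],[0,-0.071,0.158,0,0,0,-1],[0,-0.071,0.158,0,0,0,-1]])

```text
clock: 28.25
position: [0.4906, -0.2561, 0.1041]
eef_rot: [-0.189, 0.106, 0.976, 0.022]
contact_force: [1.1, 3.3, -2.2]
finger_gap: 0.0136
finger_force: 12.0
```

>>> apply_moves(commands=[[0,-0.004,0.03,0,0,0,-1],[0,-0.005,0.057,0,0,0,-1],[0,-0.005,0.069,0,0,0,-1],[0,-0.005,0.069,0,0,0,-1]])

```text
clock: 28.65
position: [0.4877, -0.2562, 0.097]
eef_rot: [-0.189, 0.106, 0.976, 0.021]
contact_force: [-0.1, 0.2, 0.1]
finger_gap: 0.0139
finger_force: 12.0
```

Run:
```python
from plan import *
s=r.observe(); print(s["clock"],s["contact_force"]@Rc,s["finger_gap"],s["finger_force"],(s["position"]-O)@Rc*1000)
```

```text
28.65 [-0.1761  0.1778  0.0492] 0.013896041619906563 12.000824511051178 [-45.9479  53.751   49.4647]
```

>>> apply_moves(commands=[[0,0,0.015,0,0,0,-1],[0,0,0.015,0,0,0,-1]])

```text
clock: 28.85
position: [0.4871, -0.2561, 0.0954]
eef_rot: [-0.188, 0.106, 0.976, 0.021]
contact_force: [-1.5, -1.0, 1.5]
finger_gap: 0.0137
finger_force: 12.0
```

>>> apply_moves(commands=[[0,0,0,0,0,0,-0.4],[0,0,0,0,0,0,-0.2],[0,0,0,0,0,0,-0.2],[0,0,0,0,0,0,-0.2]])

```text
clock: 29.25
position: [0.4873, -0.2559, 0.0955]
eef_rot: [-0.188, 0.106, 0.976, 0.021]
contact_force: [0.0, -0.5, -1.3]
finger_gap: 0.0362
finger_force: 0.0
```

>>> apply_moves(commands=[[0.1,0,-0.2,0,0,0,-0.2],[0.15,0,-0.5,0,0,0,-0.2],[0.15,0,-0.8,0,0,0,-0.2],[0.15,0,-1,0,0,0,-0.2],[0.15,0,-1,0,0,0,-0.2]])

```text
clock: 29.75
position: [0.5168, -0.2631, 0.2167]
eef_rot: [-0.186, 0.106, 0.977, 0.02]
contact_force: [-0.4, 0.7, -0.4]
finger_gap: 0.0363
finger_force: 0.0
```

>>> apply_moves(commands=[[0,0.5,-0.5,0,0,0,-0.2],[0,1,-0.9,0,0,0,-0.2],[0,1,-1,0,0,0,-0.2],[0,1,-1,0,0,0,-0.2],[0,1,-1,0,0,0,-0.2]])

```text
clock: 30.25
position: [0.5851, -0.1539, 0.3259]
eef_rot: [-0.187, 0.105, 0.976, 0.021]
contact_force: [-0.0, -1.2, -0.4]
finger_gap: 0.0363
finger_force: 0.0
```

Run:
```python
from plan import *
import meas,cv2
s=r.observe(); print(s["clock"],s["contact_force"],s["finger_gap"])
meas.C={n:r.camera(n) for n in("side","top")}
for n,c in meas.C.items():
    q=(meas.xyz(c)-O)@Rc; m=(c["depth"]>0)&(abs(q[...,1])<.085)&(q[...,0]<-.004)&(q[...,0]>-.016)&(q[...,2]>.02)&(q[...,2]<.156); Q=q[m]; print(n,len(Q))
    if len(Q)>20: print(meas.plane(Q)[:3],np.percentile(Q,[1,99],axis=0))
k=meas.cloud((0,130,90),(8,255,255),[(.4,.65),(-.45,-.18),(.02,.25)])
for n in k:
    q=(k[n]-O)@Rc; 
    if len(q): print("knob",n,q.mean(0)*1000,q.min(0),q.max(0))
S=np.stack([ex,ey,[0,0,1]],1)
for nm,lo,hi in(("wood",(10,40,80),(28,255,255)),("red",(0,130,90),(8,255,255))):
    w=meas.cloud(lo,hi,[(.5,.72),(.12,.45),(.02,.3)])
    for n in w:
        q=(w[n]-PEG)@S; q=q[(abs(q[:,0])<.03)]
        if len(q)>5: print(nm,n,np.percentile(q,[1,50,99],axis=0))
a=meas.C["side"]["pixels"]; cv2.imwrite("pics/end.png",np.hstack([cv2.resize(i[:,:,::-1],(400,400),interpolation=cv2.INTER_CUBIC) for i in(a[250:350,220:320],a[80:200,290:410])]))
```

```text
30.25 [-0.0063 -1.2289 -0.4091] 0.03633658396733102
side 507
(array([-0.0119, -0.0025,  0.0999]), array([ 0.9998, -0.0014, -0.0205]), np.float64(0.0005487815535912013)) [[-0.0148 -0.0645  0.0226]
 [-0.0042  0.0715  0.1529]]
top 151
(array([-0.0091, -0.0493,  0.1259]), array([ 0.9997,  0.0039, -0.0248]), np.float64(0.0010750303175879022)) [[-0.0119 -0.0656  0.067 ]
 [-0.0042 -0.0233  0.1519]]
knob side [-38.3565  53.6431 108.4499] [-0.0528  0.0492  0.1024] [-0.0236  0.0582  0.1125]
wood side [[-0.0082 -0.0279 -0.0418]
 [-0.0042 -0.0052  0.0269]
 [ 0.0016  0.0293  0.0305]]
wood top [[-0.0077 -0.049  -0.1281]
 [-0.0058 -0.0035 -0.0387]
 [ 0.0017  0.049   0.0306]]
red side [[ 0.0078  0.0737 -0.0858]
 [ 0.0115  0.0905  0.0037]
 [ 0.0157  0.1452  0.0315]]
red top [[ 0.0082  0.0756 -0.0898]
 [ 0.0102  0.1117 -0.021 ]
 [ 0.0176  0.1565  0.032 ]]
```

View pics/end.png

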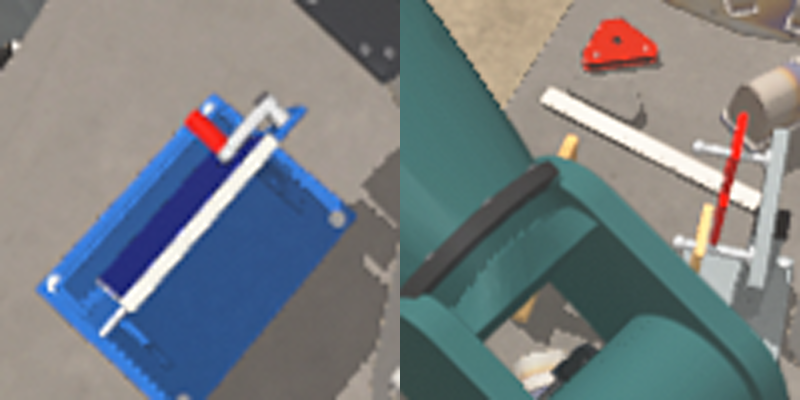

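The left crop shows the plate against the back, blue face out, with the keeper level across its edge (knob at (207,130)). The right crop shows the template on the free peg at (705,235), next to the undisturbed red one. I'm handing in.

```bash
python3 -c "
from plant import r
print(r.hand_in())"
```

```text
the job is handed in; nothing more can be done
None
```

The job is handed in with no verdict returned. By my last measurements the template hangs on the free peg, the blued plate lies flat on the easel with its blue face out, the keeper is across it at about 1.5 rad, and everything is let go. I rechecked the red template at the end, but not the other two plates or the tape measure.

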